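# Put the bar tools back in their station tiles

## Robot

A 6-joint arm with a two-finger parallel gripper is mounted at the origin on a cart in front of the work surface, level with it; the furniture and walls round the work are solid. World frame = base frame: x ahead of the robot, y to its left, z up, the work surface at z = 0. Lengths are in m, angles in rad, forces in N, time in s.
With the tool pointing down it reaches from about 0.35 to 0.775 m from the base axis. Payload 7.3 kg.
Tool frame: the origin (TCP) lies midway between the tips of the shut fingers; the grasp point (between the pads) lies 19 mm behind it; z points along the fingers, y is the line along which they close (so a half turn about z gives the same grasp; the last joint's range is limited). The gripper opens to 92 mm and grips with 3 to 60 N. Pads are 19 mm wide; open, the fingers measure 130 mm over their backs; the gripper's body (75 mm by 190 mm) begins 47 mm behind the grasp point.
Start: joints at [0.978, 0.342, 1.524, -0, 1.275, -0.146], TCP at [0.227, 0.473, 0.227] pointing down, gripper open.
Joint ranges: [-2.53, 2.53], [-0.77, 2.02], [0.04, 2.7], [-1, 4.14], [0.28, 2.66], [-3.11, 3.11]. Speed limits (rad/s): [2.57, 2.57, 3.14, 3.14, 3.14, 3.14].

## Interface

Orientations are given as [roll, pitch, yaw] about the fixed x, y, z axes, in that order (R = Rz(yaw) Ry(pitch) Rx(roll)).
In Python, from cell import robot, read_camera, camera_params, nets gives the robot as it stands. The module is installed in compiled form; this text tells all that it offers.
- The arm moves only by the tool step_arm, never from a script. Its argument "steps" is a list of rows, each an object of numbers: "x", "y", "z": the shift along the tool's x, y, z as a fraction of full scale; "rx", "ry", "rz": the turn, a rotation vector about the tool's x, y, z as a fraction of full scale; "claw": the opening, from -1 (shut) to 1 (fully open). In form: [{"x": .., "y": .., "z": .., "rx": .., "ry": .., "rz": .., "claw": ..}, ...]. A call has 1 to 12 rows; each row is the pose to reach, as a shift and turn from the pose commanded when the call began, along the tool's axes at that moment; what a row does not reach only later rows make up. Full scale, the value 1, is 750 mm for a shift and pi/4 rad for a turn. A row lasts 1/12 s, in which the tool goes at most 41.7 mm and 7.16 degrees, less where a joint would pass 70% of its speed; a pose out of reach is approached as far as the arm can. A call with a number of a shift or a turn outside -1 to 1 is refused whole. A call with a gripper value outside its range is refused whole. The fingers move at their own pace and stop on an object; "squeeze" is the grip in N (left out, the last holds). Time passes only in rows, so rows that repeat a pose let the fingers close. It gives the time, the measured TCP pose, the force, the opening and the grip force at its end, in the units of the state.
- robot.observe(): the state, without advancing time (a new reading comes with each control period).
- read_camera(name): name is "side" or "top" or "wrist"; returns (picture, depth): 420x560x3 uint8, blue, green, red; 420x560 float32, m along the optical axis (not along the pixel's ray), 0 where there is no reading.
- camera_params(name): a dict with "fx", "fy", "cx", "cy" (pixels), "R" (3x3) and "t" (3): a world point X has camera coordinates R X + t; the wrist camera has in their place "hand_eye" (4x4, takes a point from camera to tool coordinates, whose origin is the TCP and whose axes are the flange's). Camera axes: x right, y down, z forward; pixel columns grow to the right and rows downward; lengths in m; the calibration is good to about 2 mm. A picture is of the moment at which its call begins: read the wrist's pose just before it. camera_params takes no time and is no camera call.
- robot.hand_in(): hands the job in; it is judged then, once.
Trained networks look in the newest picture that a camera, given by its name, has taken for a name from the list of things; names that differ only in an ending like _2 or _b are one class to them, and where a whole thing is asked for, a point or a joint stands for the part that bears it (a point fixed in the world has none). Each returns a list of dicts, best first, with "conf" (0 to 1); they miss things now and then, are a little off and sometimes report something else, mostly with a low value. They report only what shows in the picture. A call takes as long as a camera call. They do not tell look-alikes from the thing itself.
- nets.masks_of(camera, query): "region" (420x560 bool, what is visible of it) and "box" ([left, top, right, bottom] in pixels, round what is visible of it).
- nets.landmark_of(camera, query): "pixel" ([row, column] in pixels: a listed point, or the origin of a listed thing).
The state is a dict: "time": time; "qpos": joint angles; "qvel": joint speeds; "joint_efforts": joint torques, N m; "tool_pos": TCP position; "tool_rot": TCP orientation; "contact_force": force on the tool from outside, world axes, zero at the start; "torque": the same for the moment, N m; "opening": finger opening in m; "grip_force": force on a finger pad.
Only numpy, scipy, OpenCV 4.12 (cv2) and the standard library are available. Lean on these libraries where they do the work, as an engineer would, in place of code of your own. Each camera call takes 0.05 s, during which the arm holds its last target. There are 200 camera calls.

## Task

Tidy the bar station: put each of the four loose things into the wooden tile whose recess has its outline - the metal beaker in the large round one, the jigger in the small round one, the matchbox in the short rectangle and the bottle opener in the long rectangle. Each must end standing or lying flat on the floor of its recess, turned to fit where the recess is rectangular (either way round), and be set down rather than dropped. Leave the wooden bung and the coaster stack where they are.

Things in the scene. Friction and masses are not known exactly. Their poses are not given: they have to be found in the camera images.
- beaker: small plain pale-grey open metal beaker standing upright, tapered: 59 mm across the rim, 48 mm across the foot, 69 mm high, 0.11 kg; origin at the centre of its underside, z up. Round: its yaw means nothing. Can be gripped from above round its body just below the rim
- jigger: small metal double jigger (hourglass measure) standing upright, 43 mm across its foot, 38 mm across its top, 76 mm high, 0.08 kg; for contact a solid with straight sides (the waist cannot be entered), 39 to 41 mm wide in its upper half; origin at the centre of its underside, z up. Round: its yaw means nothing
- matchbox: closed red matchbox lying flat, 56 x 36 x 14 mm, 0.02 kg; origin at the centre of its underside, z up. The 56 mm side points 1.990 rad (114 deg) and the 36 mm side 0.419 rad (24 deg) counter-clockwise from its own x axis, seen from above
- opener: flat bottle opener lying down, 118 mm long, head 38 mm wide, red grip 60 x 19 x 11.5 mm (take it across the 19 mm), 0.085 kg; thin metal head 4 to 7 mm above the underside. Origin on the underside, mid-length. From grip to head points -0.489 rad (28 deg clockwise from above) from its own x axis; the grip centre is at (-18, +13) mm in its own x, y
- beaker_tile: fixed light plywood tile, 8 mm thick, brass screws in its corners, with a 4 mm deep dark-floored recess (floor 4 mm above the work surface): 100 x 100 mm, round recess 76 mm across (the larger round one), for the beaker. Origin at the centre of its underside, on the recess's axis
- jigger_tile: fixed light plywood tile, 8 mm thick, brass screws in its corners, with a 4 mm deep dark-floored recess (floor 4 mm above the work surface): 82 x 82 mm, round recess 58 mm across (the smaller round one), for the jigger. Origin at the centre of its underside, on the recess's axis
- matchbox_tile: fixed light plywood tile, 8 mm thick, brass screws in its corners, with a 4 mm deep dark-floored recess (floor 4 mm above the work surface): 98 x 78 mm, rectangular recess 74 x 54 mm, for the matchbox. Origin at the centre of its underside. The long side points 1.990 rad from its own x axis: the matchbox fits with the tile's yaw or half a turn from it
- opener_tile: fixed light plywood tile, 8 mm thick, brass screws in its corners, with a 4 mm deep dark-floored recess (floor 4 mm above the work surface): 158 x 78 mm, rectangular recess 134 x 54 mm, for the bottle opener. Origin at the centre of its underside. The long side points -0.489 rad from its own x axis: the opener fits with its origin over the tile's and the tile's yaw or half a turn from it
- bung: bystander: loose tapered wooden keg bung, 41 mm across, 38 mm high, standing among the work; origin at the centre of its underside. Not to be moved
- coasters: bystander: loose stack of round coasters, 98 mm across, 15 mm high, behind the tiles; origin at the centre of its underside. Not to be moved
Things that resemble listed ones, but are neither listed nor needed, are in the scene too. What is shaped like the jigger_tile but turquoise is not meant.

How it is judged:
By the outcome, as a careful person would: the job done as asked, in the order asked, and still so for the second after the job is handed in, with the robot touching nothing.
It also fails if it takes over 96 s, if anything falls off the work surface, if the arm or the gripper's body presses on something with over 40 N, if the wrist force passes 120 N, or if a joint passes its speed limit or range.

## Working session

There is one attempt and no reset: what is moved stays moved. The work goes in short steps, Python scripts to look and compute and a tool call to move; the robot and the scene stay as the last step left them, time stands still between calls to the robot, and variables do not carry over. Pictures are saved under pics/ and viewed, at most 14 in all, crops included, and the job is handed in when it is done.

Besides the shell and the picture viewer there is one more tool, called after ">>>" as a command line: name --argument value ..., lists and objects as JSON in quotes. step_arm: Moves the arm, as the interface text tells. Its arguments: {"type":"object","properties":{"steps":{"type":"array","items":{"type":"object","properties":{"x":{"type":"number","minimum":-1,"maximum":1},"y":{"type":"number","minimum":-1,"maximum":1},"z":{"type":"number","minimum":-1,"maximum":1},"rx":{"type":"number","minimum":-1,"maximum":1},"ry":{"type":"number","minimum":-1,"maximum":1},"rz":{"type":"number","minimum":-1,"maximum":1},"claw":{"type":"number"}}}},"squeeze":{"type":"number"}},"required":["steps"]}

```bash
mkdir -p pics
cat > h.py <<'E'
import numpy as np, cv2
from cell import robot, read_camera, camera_params, nets
def world(cam, depth, T=None):
    p=camera_params(cam); h,w=depth.shape
    v,u=np.mgrid[:h,:w]
    c=np.stack([(u-p['cx'])/p['fx']*depth,(v-p['cy'])/p['fy']*depth,depth],-1)
    return (c-np.array(p['t']))@np.array(p['R'])  # R^T(c-t)
E
python3 - <<'E'
from h import *
s=robot.observe();print({k:np.round(s[k],3) for k in s})
for c in ['top','side']:
    im,d=read_camera(c);cv2.imwrite(f'pics/{c}0.png',im);np.savez(f'{c}0.npz',im=im,d=d)
    W=world(c,d)
    for q in ['beaker','jigger','matchbox','opener','beaker_tile','jigger_tile','matchbox_tile','opener_tile','bung','coasters']:
        for r in nets.masks_of(c,q)[:3]:
            m=r['region']&(d>0)
            if m.sum()<5: continue
            P=W[m]; print(c,q,round(r['conf'],2),np.round(r['box']),'med',np.round(np.median(P,0),3),'min',np.round(np.percentile(P,2,axis=0),3),'max',np.round(np.percentile(P,98,axis=0),3))
E
```

```text
{'time': np.float64(0.0), 'qpos': array([ 0.978,  0.343,  1.525, -0.   ,  1.275, -0.146]), 'qvel': array([ 0.   ,  0.   , -0.001,  0.   , -0.001, -0.001]), 'joint_efforts': array([ 1.0000e-03, -4.3123e+01, -2.4423e+01,  7.2000e-02,  5.6000e-02,
       -0.0000e+00]), 'tool_pos': array([0.227, 0.473, 0.226]), 'tool_rot': array([-3.14 , -0.   ,  2.695]), 'contact_force': array([-0.093, -0.189,  0.509]), 'torque': array([-0.013, -0.04 , -0.005]), 'grip_force': np.float64(0.0), 'opening': np.float64(0.092)}
top beaker 0.6 [398. 242. 425. 266.] med [ 0.449 -0.345  0.028] min [ 0.423 -0.361 -0.   ] max [ 0.476 -0.307  0.069]
top jigger 0.7 [318. 248. 341. 263.] med [ 0.448 -0.123  0.045] min [ 0.43  -0.14   0.005] max [ 0.465 -0.106  0.077]
top matchbox 0.86 [161. 257. 181. 274.] med [0.429 0.319 0.014] min [0.41  0.292 0.008] max [0.445 0.345 0.018]
top opener 0.76 [236. 240. 250. 276.] med [0.44  0.126 0.009] min [0.397 0.11  0.001] max [0.487 0.137 0.014]
top opener 0.49 [301. 189. 341. 227.] med [ 0.577 -0.1    0.005] min [ 0.528 -0.149 -0.001] max [ 0.625 -0.05   0.011]
top beaker_tile
[... 1907 characters left out ...]
[185. 186. 207. 198.] med [0.445 0.456 0.005] min [ 0.403  0.415 -0.001] max [0.486 0.499 0.01 ]
side jigger_tile 0.55 [256. 207. 289. 218.] med [0.569 0.111 0.006] min [ 0.527  0.069 -0.003] max [0.614 0.154 0.01 ]
side matchbox_tile 0.64 [339. 250. 388. 282.] med [ 0.57  -0.326  0.005] min [ 0.498 -0.376  0.001] max [ 0.644 -0.274  0.009]
side matchbox_tile 0.48 [229. 191. 251. 202.] med [0.566 0.31  0.005] min [ 0.513  0.258 -0.   ] max [0.61  0.368 0.009]
side opener_tile 0.59 [336. 251. 385. 285.] med [ 0.567 -0.327  0.005] min [ 0.495 -0.378  0.   ] max [ 0.646 -0.275  0.009]
side coasters 0.8 [276. 188. 301. 202.] med [0.707 0.193 0.013] min [0.668 0.16  0.001] max [0.755 0.246 0.017]
```

Run:
```python
from h import *
z=np.load('top0.npz');cv2.imwrite('pics/top0c.png',cv2.resize(z['im'][140:290,80:440],None,fx=2.2,fy=2.2,interpolation=cv2.INTER_CUBIC))
```

```text
(no output)
```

View pics/top0c.png

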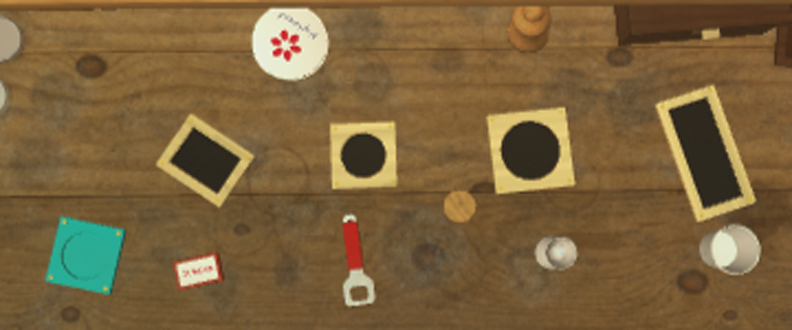

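View pics/side0.png

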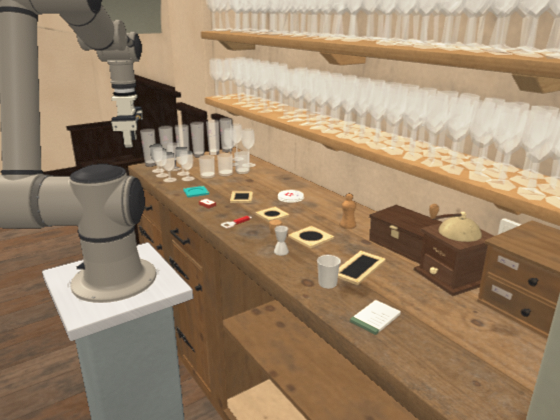

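The pictures show the loose things in a near row. In the top crop the matchbox is at (198,270), opener (355,260), jigger (556,252) and beaker (732,250). The plywood tiles sit behind: short rectangle (205,160), small round (363,155), large round (530,150), long rectangle (706,152). The turquoise decoy is at (85,255). Next I'll refine these positions.

```bash
cat > m.py <<'E'
from h import *
def plane(cam,uv,z):
    p=camera_params(cam);R=np.array(p['R']);t=np.array(p['t'])
    uv=np.asarray(uv,float).reshape(-1,2)
    r=np.c_[(uv[:,0]-p['cx'])/p['fx'],(uv[:,1]-p['cy'])/p['fy'],np.ones(len(uv))]@R
    c=-R.T@t
    return (c+r*((z-c[2])/r[:,2])[:,None])[:,:2]
def rect(cam,m,z):
    n,l,st,_=cv2.connectedComponentsWithStats(m.astype(np.uint8)); k=1+np.argmax(st[1:,4])
    cs,_=cv2.findContours((l==k).astype(np.uint8),cv2.RETR_EXTERNAL,cv2.CHAIN_APPROX_NONE)
    P=plane(cam,cs[0].reshape(-1,2),z)
    (c,s,a)=cv2.minAreaRect((P*1000).astype(np.float32))
    if s[0]<s[1]: a+=90; s=s[::-1]
    return np.round(c,1),np.round(s,1),round((a+90)%180-90,1)
E
python3 - <<'E'
from m import *
z=np.load('top0.npz');im,d=z['im'],z['d'];W=world('top',d)
hsv=cv2.cvtColor(im,cv2.COLOR_BGR2HSV);gray=im.max(2)
def win(l,t,r,b):
    m=np.zeros(d.shape,bool);m[t:b,l:r]=1;return m
for n,w in dict(beaker_tile=(298,184,343,233),jigger_tile=(226,190,265,230),matchbox_tile=(146,187,198,238),opener_tile=(375,175,427,244)).items():
    w=win(*w); pl=w&(gray>150)
    print(n,'outer',rect('top',pl,.008)); print('  recess',rect('top',w&(gray<55),.006))
w=win(155,250,188,280);print('matchbox',rect('top',w&(W[...,2]>.009),.014), rect('top',w&((hsv[...,1]>130)&((hsv[...,0]<6)|(hsv[...,0]>172))|(gray>170)),.012))
w=win(230,235,256,282);red=w&(hsv[...,1]>150)&((hsv[...,0]<6)|(hsv[...,0]>172));print('grip',rect('top',red,.0115))
hd=w&(((gray>120)&(hsv[...,1]<70))|red);print('opener',rect('top',hd,.008));
h2=hd&~red; h2[:258]=0; print('head',rect('top',h2,.007))
for n,w,zt in [('jigger',(312,242,347,268),.066),('beaker',(392,235,431,272),.058)]:
    for c,ww in (('top',win(*w)),('side',win(270,218,345,295))):
        dd=np.load(c+'0.npz')['d'];Wc=world(c,dd);cen=np.array([.448,-.123]) if n=='jigger' else np.array([.449,-.345])
        m=ww&(Wc[...,2]>zt)&(np.hypot(*(Wc[...,:2]-cen).transpose(2,0,1))<.05);P=Wc[m][:,:2]
        (cc,r)=cv2.minEnclosingCircle((P*1000).astype(np.float32));print(n,c,np.round(cc,1),round(r,1),m.sum(),Wc[m][:,2].max().round(3))
E
```

```text
beaker_tile outer (array([577. , -99.2]), array([102.6, 101.6]), -84.2)
  recess (array([576.8, -97.4]), array([67.5, 67.1]), -1.1)
jigger_tile outer (array([573.1, 111.8]), array([84. , 83.4]), -0.1)
  recess (array([573.2, 113.3]), array([50.4, 47.4]), -0.4)
matchbox_tile outer (array([568.9, 312.5]), array([98.7, 80.4]), 56.5)
  recess (array([569.1, 312.8]), array([69.5, 49. ]), 56.0)
opener_tile outer (array([ 571.2, -320.6]), array([159.7,  81.7]), 17.9)
  recess (array([ 572.3, -320.7]), array([127.6,  48.8]), 17.8)
matchbox (array([429.3, 318.2]), array([56.5, 36.6]), -77.6) (array([428.4, 319.3]), array([53.9, 33.8]), -78.1)
grip (array([459.4, 126. ]), array([56.8, 17.4]), 6.9)
opener (array([440.5, 119.3]), array([109.6,  35.7]), -0.2)
head (array([407.5, 119.5]), array([43.6, 35.7]), -0.2)
jigger top [ 447.2 -124.2] 19.1 60 0.078
jigger side [ 444.3 -123.9] 21.8 79 0.078
beaker top [ 448.7 -334.5] 30.0 97 0.073
beaker side [ 446.3 -334.5] 31.4 169 0.07
```

Recess sizes and heights agree with the listed dimensions, so the positions hold. Planning the first move now.

```bash
cat > go.py <<'E'
# usage: go.py x,y,z,yawdeg ... (mm) -> step fractions from the current pose
import sys
from h import *
from scipy.spatial.transform import Rotation as Ro
s=robot.observe();p=np.array(s['tool_pos']);R=Ro.from_euler('xyz',s['tool_rot'])
print('t',round(float(s['time']),2),'p',np.round(p*1000,1),'rot',np.round(s['tool_rot'],3),'q',np.round(s['qpos'],2),'F',np.round(s['contact_force'],1),'open',round(float(s['opening'])*1000,1),'g',round(float(s['grip_force']),1))
for a in sys.argv[1:]:
    x,y,z,w=map(float,a.split(','))
    T=Ro.from_euler('xyz',[np.pi,0,np.radians(w)])
    d=R.inv().apply(np.array([x,y,z])/1000-p)/.75; r=(R.inv()*T).as_rotvec()/(np.pi/4)
    print(a,'->',np.round(d,4),np.round(r,3))
E
python3 go.py 420,50,200,180 448,-334.5,150,180
```

```text
t 1.1 p [226.9 473.5 226.7] rot [3.142 0.    2.695] q [ 0.98  0.34  1.52 -0.    1.28 -0.15] F [ 0.2  0.1 -0.6] open 91.8 g 0.0
420,50,200,180 -> [-0.4762 -0.3979  0.0356] [ 0.     0.    -0.569]
448,-334.5,150,180 -> [-0.7314 -0.8442  0.1023] [ 0.     0.    -0.569]
```

>>> step_arm --steps '[{"x": -0.476,"y": -0.398,"z": 0.0356,"rz": -0.569,"claw": 1},{"x": -0.476,"y": -0.398,"z": 0.0356,"rz": -0.569,"claw": 1},{"x": -0.476,"y": -0.398,"z": 0.0356,"rz": -0.569,"claw": 1},{"x": -0.476,"y": -0.398,"z": 0.0356,"rz": -0.569,"claw": 1},{"x": -0.476,"y": -0.398,"z": 0.0356,"rz": -0.569,"claw": 1},{"x": -0.476,"y": -0.398,"z": 0.0356,"rz": -0.569,"claw": 1},{"x": -0.476,"y": -0.398,"z": 0.0356,"rz": -0.569,"claw": 1},{"x": -0.476,"y": -0.398,"z": 0.0356,"rz": -0.569,"claw": 1},{"x": -0.476,"y": -0.398,"z": 0.0356,"rz": -0.569,"claw": 1},{"x": -0.476,"y": -0.398,"z": 0.0356,"rz": -0.569,"claw": 1},{"x": -0.476,"y": -0.398,"z": 0.0356,"rz": -0.569,"claw": 1},{"x": -0.731,"y": -0.844,"z": 0.08,"rz": -0.569,"claw": 1}]' --squeeze 15

```text
$.steps[0]: bad value
```

```bash
python3 go.py 448,-334.5,150,180 448,-334.5,38,180
```

```text
t 1.1 p [226.9 473.5 226.7] rot [3.142 0.    2.695] q [ 0.98  0.34  1.52 -0.    1.28 -0.15] F [ 0.2  0.1 -0.6] open 91.8 g 0.0
448,-334.5,150,180 -> [-0.7314 -0.8442  0.1023] [ 0.     0.    -0.569]
448,-334.5,38,180 -> [-0.7314 -0.8442  0.2516] [ 0.     0.    -0.569]
```

>>> step_arm --steps '[{"x": -0.476,"y": -0.398,"z": 0.036,"rx": 0,"ry": 0,"rz": -0.569,"claw": 1},{"x": -0.476,"y": -0.398,"z": 0.036,"rx": 0,"ry": 0,"rz": -0.569,"claw": 1},{"x": -0.476,"y": -0.398,"z": 0.036,"rx": 0,"ry": 0,"rz": -0.569,"claw": 1},{"x": -0.476,"y": -0.398,"z": 0.036,"rx": 0,"ry": 0,"rz": -0.569,"claw": 1},{"x": -0.476,"y": -0.398,"z": 0.036,"rx": 0,"ry": 0,"rz": -0.569,"claw": 1},{"x": -0.476,"y": -0.398,"z": 0.036,"rx": 0,"ry": 0,"rz": -0.569,"claw": 1},{"x": -0.476,"y": -0.398,"z": 0.036,"rx": 0,"ry": 0,"rz": -0.569,"claw": 1},{"x": -0.476,"y": -0.398,"z": 0.036,"rx": 0,"ry": 0,"rz": -0.569,"claw": 1},{"x": -0.476,"y": -0.398,"z": 0.036,"rx": 0,"ry": 0,"rz": -0.569,"claw": 1},{"x": -0.476,"y": -0.398,"z": 0.036,"rx": 0,"ry": 0,"rz": -0.569,"claw": 1},{"x": -0.476,"y": -0.398,"z": 0.036,"rx": 0,"ry": 0,"rz": -0.569,"claw": 1}]' --squeeze 15

```text
time: 2.02
tool_pos: [0.4111, 0.0684, 0.2012]
tool_rot: [3.141, 0.001, -3.142]
contact_force: [2.3, 0.2, 0.9]
opening: 0.0919
grip_force: 0.0
```

```bash
python3 go.py 448,-334.5,150,180 448,-334.5,38,180
```

```text
t 2.02 p [411.1  68.4 201.2] rot [ 3.141e+00  1.000e-03 -3.142e+00] q [-0.02  0.17  1.84  0.    1.13 -1.59] F [2.3 0.2 0.9] open 91.9 g 0.0
448,-334.5,150,180 -> [-0.0491 -0.5371  0.0683] [0.    0.001 0.   ]
448,-334.5,38,180 -> [-0.049  -0.5372  0.2176] [0.    0.001 0.   ]
```

>>> step_arm --steps '[{"x": -0.041,"y": -0.521,"z": 0.067,"rx": 0,"ry": 0,"rz": 0,"claw": 1},{"x": -0.041,"y": -0.521,"z": 0.067,"rx": 0,"ry": 0,"rz": 0,"claw": 1},{"x": -0.041,"y": -0.521,"z": 0.067,"rx": 0,"ry": 0,"rz": 0,"claw": 1},{"x": -0.041,"y": -0.521,"z": 0.067,"rx": 0,"ry": 0,"rz": 0,"claw": 1},{"x": -0.041,"y": -0.521,"z": 0.067,"rx": 0,"ry": 0,"rz": 0,"claw": 1},{"x": -0.041,"y": -0.521,"z": 0.067,"rx": 0,"ry": 0,"rz": 0,"claw": 1},{"x": -0.041,"y": -0.521,"z": 0.067,"rx": 0,"ry": 0,"rz": 0,"claw": 1},{"x": -0.041,"y": -0.521,"z": 0.067,"rx": 0,"ry": 0,"rz": 0,"claw": 1},{"x": -0.041,"y": -0.521,"z": 0.067,"rx": 0,"ry": 0,"rz": 0,"claw": 1},{"x": -0.041,"y": -0.521,"z": 0.067,"rx": 0,"ry": 0,"rz": 0,"claw": 1},{"x": -0.041,"y": -0.521,"z": 0.067,"rx": 0,"ry": 0,"rz": 0,"claw": 1},{"x": -0.041,"y": -0.521,"z": 0.067,"rx": 0,"ry": 0,"rz": 0,"claw": 1}]'

```text
time: 3.02
tool_pos: [0.4409, -0.3211, 0.1501]
tool_rot: [3.141, -0.001, 3.14]
contact_force: [-0.0, 0.2, 0.9]
opening: 0.0919
grip_force: 0.0
```

```bash
python3 go.py 448,-334.5,38,180
python3 - <<'E'
from h import *
s=robot.observe();im,d=read_camera('wrist');cv2.imwrite('pics/w1.png',im)
p=camera_params('wrist');H=np.array(p['hand_eye']);print(p)
from scipy.spatial.transform import Rotation as Ro
v,u=np.mgrid[:420,:560];c=np.stack([(u-p['cx'])/p['fx']*d,(v-p['cy'])/p['fy']*d,d],-1)
W=(c@H[:3,:3].T+H[:3,3])@Ro.from_euler('xyz',s['tool_rot']).as_matrix().T+s['tool_pos']
m=(d>0)&(W[...,2]>.058)&(W[...,2]<.075)&(np.hypot(W[...,0]-.448,W[...,1]+.334)<.045)
print(m.sum(),cv2.minEnclosingCircle((W[m][:,:2]*1000).astype(np.float32)))
E
```

```text
t 3.02 p [ 440.9 -321.1  150.1] rot [ 3.141e+00 -1.000e-03  3.140e+00] q [-0.77  0.45  1.58  0.    1.11 -2.34] F [-0.   0.2  0.9] open 91.9 g 0.0
448,-334.5,38,180 -> [-0.0096 -0.018   0.1494] [ 0.001 -0.001 -0.003]
{'fx': 303.8422090382961, 'fy': 303.8422090382961, 'cx': 275.6192020694652, 'cy': 212.79060052931752, 'hand_eye': array([[ 1.02000628e-03, -9.56802989e-01, -2.90735276e-01,
         7.97940015e-02],
       [ 9.99999302e-01,  8.02750675e-04,  8.66531679e-04,
         3.68282902e-04],
       [-5.95712161e-04, -2.90735957e-01,  9.56803140e-01,
        -1.58490238e-01],
       [ 0.00000000e+00,  0.00000000e+00,  0.00000000e+00,
         1.00000000e+00]])}
957 ((447.8782043457031, -333.3776550292969), 29.65633773803711)
```

>>> step_arm --steps '[{"x": -0.0095,"y": -0.017,"z": 0.0,"rx": 0,"ry": 0,"rz": 0,"claw": 1},{"x": -0.0095,"y": -0.017,"z": 0.05,"rx": 0,"ry": 0,"rz": 0,"claw": 1},{"x": -0.0095,"y": -0.017,"z": 0.1,"rx": 0,"ry": 0,"rz": 0,"claw": 1},{"x": -0.0095,"y": -0.017,"z": 0.1495,"rx": 0,"ry": 0,"rz": 0,"claw": 1},{"x": -0.0095,"y": -0.017,"z": 0.1495,"rx": 0,"ry": 0,"rz": 0,"claw": 1},{"x": -0.0095,"y": -0.017,"z": 0.1495,"rx": 0,"ry": 0,"rz": 0,"claw": -1},{"x": -0.0095,"y": -0.017,"z": 0.1495,"rx": 0,"ry": 0,"rz": 0,"claw": -1},{"x": -0.0095,"y": -0.017,"z": 0.1495,"rx": 0,"ry": 0,"rz": 0,"claw": -1},{"x": -0.0095,"y": -0.017,"z": 0.1495,"rx": 0,"ry": 0,"rz": 0,"claw": -1},{"x": -0.0095,"y": -0.017,"z": 0.1495,"rx": 0,"ry": 0,"rz": 0,"claw": -1},{"x": -0.0095,"y": -0.017,"z": 0.1495,"rx": 0,"ry": 0,"rz": 0,"claw": -1},{"x": -0.0095,"y": -0.017,"z": 0.1495,"rx": 0,"ry": 0,"rz": 0,"claw": -1}]' --squeeze 15

```text
time: 4.07
tool_pos: [0.4491, -0.3338, 0.0399]
tool_rot: [-3.14, 0.002, 3.142]
contact_force: [-0.8, -0.2, 6.4]
opening: 0.0575
grip_force: 15.0
```

```bash
python3 go.py 448,-334.5,140,180 576,-98.5,140,180
```

```text
t 4.07 p [ 449.1 -333.8   39.9] rot [-3.140e+00  2.000e-03  3.142e+00] q [-0.78  0.61  1.65  0.    0.87 -2.35] F [-0.8 -0.2  6.4] open 57.5 g 15.0
448,-334.5,140,180 -> [ 0.0013 -0.0012 -0.1334] [-0.002  0.002 -0.   ]
576,-98.5,140,180 -> [-0.1694  0.3135 -0.1336] [-0.002  0.002 -0.   ]
```

>>> step_arm --steps '[{"x": 0,"y": 0,"z": -0.02,"rx": 0,"ry": 0,"rz": 0,"claw": -1},{"x": 0,"y": 0,"z": -0.06,"rx": 0,"ry": 0,"rz": 0,"claw": -1},{"x": 0,"y": 0,"z": -0.11,"rx": 0,"ry": 0,"rz": 0,"claw": -1},{"x": -0.03,"y": 0.05,"z": -0.12,"rx": 0,"ry": 0,"rz": 0,"claw": -1},{"x": -0.169,"y": 0.313,"z": -0.12,"rx": 0,"ry": 0,"rz": 0,"claw": -1},{"x": -0.169,"y": 0.313,"z": -0.12,"rx": 0,"ry": 0,"rz": 0,"claw": -1},{"x": -0.169,"y": 0.313,"z": -0.12,"rx": 0,"ry": 0,"rz": 0,"claw": -1},{"x": -0.169,"y": 0.313,"z": -0.12,"rx": 0,"ry": 0,"rz": 0,"claw": -1},{"x": -0.169,"y": 0.313,"z": -0.12,"rx": 0,"ry": 0,"rz": 0,"claw": -1},{"x": -0.169,"y": 0.313,"z": -0.12,"rx": 0,"ry": 0,"rz": 0,"claw": -1},{"x": -0.169,"y": 0.313,"z": -0.12,"rx": 0,"ry": 0,"rz": 0,"claw": -1},{"x": -0.169,"y": 0.313,"z": -0.12,"rx": 0,"ry": 0,"rz": 0,"claw": -1}]'

```text
time: 5.07
tool_pos: [0.5752, -0.0974, 0.1284]
tool_rot: [-3.142, -0.001, -3.139]
contact_force: [0.3, -0.3, -1.2]
opening: 0.0572
grip_force: 15.0
```

```bash
python3 go.py 576,-98.5,50,180 576,-98.5,44.5,180
```

```text
t 5.07 p [575.2 -97.4 128.4] rot [-3.142e+00 -1.000e-03 -3.139e+00] q [-0.3   0.54  1.49 -0.    1.11 -1.87] F [ 0.3 -0.3 -1.2] open 57.2 g 15.0
576,-98.5,50,180 -> [-0.0011 -0.0014  0.1045] [-0.    -0.001  0.003]
576,-98.5,44.5,180 -> [-0.0011 -0.0014  0.1119] [-0.    -0.001  0.003]
```

>>> step_arm --steps '[{"x": -0.001,"y": -0.0014,"z": 0.04,"rx": 0,"ry": 0,"rz": 0,"claw": -1},{"x": -0.001,"y": -0.0014,"z": 0.075,"rx": 0,"ry": 0,"rz": 0,"claw": -1},{"x": -0.001,"y": -0.0014,"z": 0.095,"rx": 0,"ry": 0,"rz": 0,"claw": -1},{"x": -0.001,"y": -0.0014,"z": 0.102,"rx": 0,"ry": 0,"rz": 0,"claw": -1},{"x": -0.001,"y": -0.0014,"z": 0.105,"rx": 0,"ry": 0,"rz": 0,"claw": -1},{"x": -0.001,"y": -0.0014,"z": 0.108,"rx": 0,"ry": 0,"rz": 0,"claw": -1},{"x": -0.001,"y": -0.0014,"z": 0.11,"rx": 0,"ry": 0,"rz": 0,"claw": -1},{"x": -0.001,"y": -0.0014,"z": 0.112,"rx": 0,"ry": 0,"rz": 0,"claw": -1},{"x": -0.001,"y": -0.0014,"z": 0.112,"rx": 0,"ry": 0,"rz": 0,"claw": -1},{"x": -0.001,"y": -0.0014,"z": 0.112,"rx": 0,"ry": 0,"rz": 0,"claw": -1}]'

```text
time: 5.9
tool_pos: [0.5763, -0.0995, 0.0452]
tool_rot: [-3.141, 0.001, -3.141]
contact_force: [-0.6, -0.9, -1.8]
opening: 0.0575
grip_force: 15.0
```

```bash
python3 go.py 576,-98.5,140,180
```

```text
t 5.9 p [576.3 -99.5  45.2] rot [-3.141e+00  1.000e-03 -3.141e+00] q [-0.3   0.64  1.57  0.    0.93 -1.87] F [-0.6 -0.9 -1.8] open 57.5 g 15.0
576,-98.5,140,180 -> [ 0.0002  0.0013 -0.1264] [-0.     0.001  0.   ]
```

>>> step_arm --steps '[{"x": 0,"y": 0,"z": 0.001,"rx": 0,"ry": 0,"rz": 0,"claw": -1},{"x": 0,"y": 0,"z": 0.002,"rx": 0,"ry": 0,"rz": 0,"claw": -1},{"x": 0,"y": 0,"z": 0.002,"rx": 0,"ry": 0,"rz": 0,"claw": -1}]'

```text
time: 6.15
tool_pos: [0.5764, -0.0995, 0.0439]
tool_rot: [-3.141, 0.001, -3.141]
contact_force: [-1.0, -1.1, 3.5]
opening: 0.0576
grip_force: 15.0
```

>>> step_arm --steps '[{"x": 0,"y": 0,"z": 0.0008,"rx": 0,"ry": 0,"rz": 0,"claw": -1},{"x": 0,"y": 0,"z": 0.0008,"rx": 0,"ry": 0,"rz": 0,"claw": 0.4},{"x": 0,"y": 0,"z": 0.0,"rx": 0,"ry": 0,"rz": 0,"claw": 1},{"x": 0,"y": 0,"z": 0.0,"rx": 0,"ry": 0,"rz": 0,"claw": 1},{"x": 0,"y": 0,"z": 0.0,"rx": 0,"ry": 0,"rz": 0,"claw": 1},{"x": 0,"y": 0,"z": 0.0,"rx": 0,"ry": 0,"rz": 0,"claw": 1},{"x": 0,"y": 0,"z": -0.04,"rx": 0,"ry": 0,"rz": 0,"claw": 1},{"x": 0,"y": 0,"z": -0.09,"rx": 0,"ry": 0,"rz": 0,"claw": 1},{"x": 0,"y": 0,"z": -0.15,"rx": 0,"ry": 0,"rz": 0,"claw": 1},{"x": 0,"y": 0,"z": -0.15,"rx": 0,"ry": 0,"rz": 0,"claw": 1},{"x": 0,"y": 0,"z": -0.15,"rx": 0,"ry": 0,"rz": 0,"claw": 1}]'

```text
time: 7.07
tool_pos: [0.5776, -0.0999, 0.1587]
tool_rot: [-3.14, 0.006, -3.141]
contact_force: [0.1, -0.1, -0.4]
opening: 0.0918
grip_force: 0.0
```

```bash
cat > wr.py <<'E'
from h import *
from scipy.spatial.transform import Rotation as Ro
def wrist():
    s=robot.observe();im,d=read_camera('wrist');p=camera_params('wrist');H=np.array(p['hand_eye'])
    v,u=np.mgrid[:420,:560];c=np.stack([(u-p['cx'])/p['fx']*d,(v-p['cy'])/p['fy']*d,d],-1)
    return im,d,(c@H[:3,:3].T+H[:3,3])@Ro.from_euler('xyz',s['tool_rot']).as_matrix().T+s['tool_pos']
E
python3 go.py 446.5,-124,150,180 446.5,-124,42,180
python3 - <<'E'
from wr import *
im,d,W=wrist();cv2.imwrite('pics/w2.png',im)
m=(d>0)&(W[...,2]>.055)&(W[...,2]<.085)&(np.hypot(W[...,0]-.576,W[...,1]+.099)<.05)
print(m.sum(),cv2.minEnclosingCircle((W[m][:,:2]*1000).astype(np.float32)),np.percentile(W[m][:,2],[5,50,98]))
E
```

```text
t 7.07 p [577.6 -99.9 158.7] rot [-3.14   0.006 -3.141] q [-0.3   0.51  1.46  0.    1.17 -1.87] F [ 0.1 -0.1 -0.4] open 91.8 g 0.0
446.5,-124,150,180 -> [ 0.1749 -0.0321  0.0105] [-0.002  0.008  0.   ]
446.5,-124,42,180 -> [ 0.1758 -0.0318  0.1545] [-0.002  0.008  0.   ]
1216 ((574.9630126953125, -98.99394226074219), 29.567527770996094) [0.05649841 0.06867419 0.07409599]
```

View pics/w2.png

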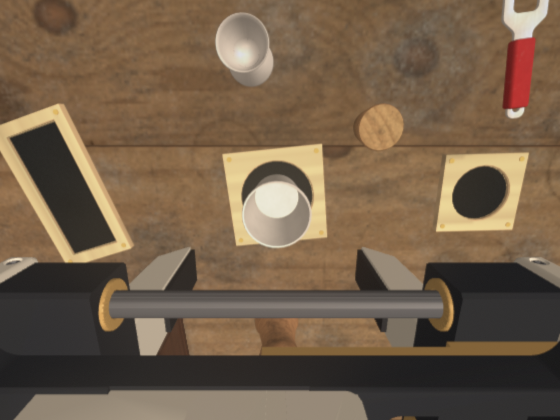

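The wrist view shows the beaker standing inside the large round recess at (277,210), rim at 73 mm. The jigger is at (243,45) and the bung at (381,127), undisturbed.

>>> step_arm --steps '[{"x": 0.09,"y": -0.016,"z": 0.0,"rx": 0,"ry": 0,"rz": 0,"claw": 1},{"x": 0.175,"y": -0.032,"z": 0.005,"rx": 0,"ry": 0,"rz": 0,"claw": 1},{"x": 0.175,"y": -0.032,"z": 0.01,"rx": 0,"ry": 0,"rz": 0,"claw": 1},{"x": 0.175,"y": -0.032,"z": 0.01,"rx": 0,"ry": 0,"rz": 0,"claw": 1},{"x": 0.175,"y": -0.032,"z": 0.01,"rx": 0,"ry": 0,"rz": 0,"claw": 1},{"x": 0.175,"y": -0.032,"z": 0.01,"rx": 0,"ry": 0,"rz": 0,"claw": 1}]'

```text
time: 7.62
tool_pos: [0.4448, -0.1235, 0.1474]
tool_rot: [3.141, -0.001, 3.141]
contact_force: [0.4, -0.4, 0.2]
opening: 0.0916
grip_force: 0.0
```

```bash
python3 - <<'E'
from wr import *
im,d,W=wrist()
m=(d>0)&(W[...,2]>.07)&(W[...,2]<.085)&(np.hypot(W[...,0]-.447,W[...,1]+.124)<.04)
print(m.sum(),cv2.minEnclosingCircle((W[m][:,:2]*1000).astype(np.float32)),np.percentile(W[m][:,2],[5,50,98]))
E
python3 go.py 446.5,-124,42,180
```

```text
544 ((446.2984924316406, -123.49291229248047), 19.413440704345703) [0.07064162 0.07530618 0.07770172]
t 7.67 p [ 445.7 -123.6  147.7] rot [3.141 0.    3.141] q [-0.44  0.32  1.81  0.    1.02 -2.01] F [-0.6  0.9 -0.5] open 91.8 g 0.0
446.5,-124,42,180 -> [-0.0011 -0.0006  0.1409] [ 0.  0. -0.]
```

>>> step_arm --steps '[{"x": -0.001,"y": 0,"z": 0.05,"rx": 0,"ry": 0,"rz": 0,"claw": 1},{"x": -0.001,"y": 0,"z": 0.1,"rx": 0,"ry": 0,"rz": 0,"claw": 1},{"x": -0.001,"y": 0,"z": 0.14,"rx": 0,"ry": 0,"rz": 0,"claw": 1},{"x": -0.001,"y": 0,"z": 0.14,"rx": 0,"ry": 0,"rz": 0,"claw": 1},{"x": -0.001,"y": 0,"z": 0.14,"rx": 0,"ry": 0,"rz": 0,"claw": -1},{"x": -0.001,"y": 0,"z": 0.14,"rx": 0,"ry": 0,"rz": 0,"claw": -1},{"x": -0.001,"y": 0,"z": 0.14,"rx": 0,"ry": 0,"rz": 0,"claw": -1},{"x": -0.001,"y": 0,"z": 0.14,"rx": 0,"ry": 0,"rz": 0,"claw": -1},{"x": -0.001,"y": 0,"z": 0.14,"rx": 0,"ry": 0,"rz": 0,"claw": -1},{"x": -0.001,"y": 0,"z": 0.14,"rx": 0,"ry": 0,"rz": 0,"claw": -1},{"x": -0.001,"y": 0,"z": 0.14,"rx": 0,"ry": 0,"rz": 0,"claw": -1},{"x": -0.001,"y": 0,"z": 0.14,"rx": 0,"ry": 0,"rz": 0,"claw": -1}]'

```text
time: 8.67
tool_pos: [0.4456, -0.1235, 0.0435]
tool_rot: [-3.141, 0.001, -3.142]
contact_force: [0.2, 0.3, -0.4]
opening: 0.0436
grip_force: 0.0
```

```bash
python3 go.py 573,112,140,180
```

```text
t 8.67 p [ 445.6 -123.5   43.5] rot [-3.141e+00  1.000e-03 -3.142e+00] q [-0.44  0.48  1.92  0.    0.74 -2.01] F [ 0.2  0.3 -0.4] open 43.6 g 0.0
573,112,140,180 -> [-0.1699  0.314  -0.1286] [-0.     0.001  0.   ]
```

>>> step_arm --steps '[{"x": 0,"y": 0,"z": 0,"rx": 0,"ry": 0,"rz": 0,"claw": -1},{"x": 0,"y": 0,"z": 0,"rx": 0,"ry": 0,"rz": 0,"claw": -1},{"x": 0,"y": 0,"z": 0,"rx": 0,"ry": 0,"rz": 0,"claw": -1}]'

```text
time: 8.92
tool_pos: [0.4457, -0.1236, 0.0433]
tool_rot: [-3.141, 0.0, -3.142]
contact_force: [-0.3, -0.0, 2.9]
opening: 0.0389
grip_force: 15.0
```

>>> step_arm --steps '[{"x": 0,"y": 0,"z": -0.02,"rx": 0,"ry": 0,"rz": 0,"claw": -1},{"x": 0,"y": 0,"z": -0.06,"rx": 0,"ry": 0,"rz": 0,"claw": -1},{"x": 0,"y": 0,"z": -0.11,"rx": 0,"ry": 0,"rz": 0,"claw": -1},{"x": -0.03,"y": 0.05,"z": -0.128,"rx": 0,"ry": 0,"rz": 0,"claw": -1},{"x": -0.17,"y": 0.314,"z": -0.128,"rx": 0,"ry": 0,"rz": 0,"claw": -1},{"x": -0.17,"y": 0.314,"z": -0.128,"rx": 0,"ry": 0,"rz": 0,"claw": -1},{"x": -0.17,"y": 0.314,"z": -0.128,"rx": 0,"ry": 0,"rz": 0,"claw": -1},{"x": -0.17,"y": 0.314,"z": -0.128,"rx": 0,"ry": 0,"rz": 0,"claw": -1},{"x": -0.17,"y": 0.314,"z": -0.128,"rx": 0,"ry": 0,"rz": 0,"claw": -1},{"x": -0.17,"y": 0.314,"z": -0.128,"rx": 0,"ry": 0,"rz": 0,"claw": -1},{"x": -0.17,"y": 0.314,"z": -0.128,"rx": 0,"ry": 0,"rz": 0,"claw": -1},{"x": -0.17,"y": 0.314,"z": -0.128,"rx": 0,"ry": 0,"rz": 0,"claw": -1}]'

```text
time: 9.92
tool_pos: [0.5725, 0.1131, 0.1382]
tool_rot: [-3.141, -0.002, -3.139]
contact_force: [-0.4, 0.4, -0.4]
opening: 0.0391
grip_force: 15.0
```

```bash
python3 go.py 573,112.2,52,180 573,112.2,47,180
```

```text
t 9.92 p [572.5 113.1 138.2] rot [-3.141e+00 -2.000e-03 -3.139e+00] q [ 0.06  0.53  1.48 -0.    1.13 -1.51] F [-0.4  0.4 -0.4] open 39.1 g 15.0
573,112.2,52,180 -> [-0.0009 -0.0011  0.115 ] [-0.    -0.002  0.003]
573,112.2,47,180 -> [-0.0009 -0.0011  0.1216] [-0.    -0.002  0.003]
```

>>> step_arm --steps '[{"x": -0.001,"y": -0.001,"z": 0.04,"rx": 0,"ry": 0,"rz": 0,"claw": -1},{"x": -0.001,"y": -0.001,"z": 0.085,"rx": 0,"ry": 0,"rz": 0,"claw": -1},{"x": -0.001,"y": -0.001,"z": 0.108,"rx": 0,"ry": 0,"rz": 0,"claw": -1},{"x": -0.001,"y": -0.001,"z": 0.114,"rx": 0,"ry": 0,"rz": 0,"claw": -1},{"x": -0.001,"y": -0.001,"z": 0.117,"rx": 0,"ry": 0,"rz": 0,"claw": -1},{"x": -0.001,"y": -0.001,"z": 0.119,"rx": 0,"ry": 0,"rz": 0,"claw": -1},{"x": -0.001,"y": -0.001,"z": 0.1205,"rx": 0,"ry": 0,"rz": 0,"claw": -1},{"x": -0.001,"y": -0.001,"z": 0.122,"rx": 0,"ry": 0,"rz": 0,"claw": -1},{"x": -0.001,"y": -0.001,"z": 0.122,"rx": 0,"ry": 0,"rz": 0,"claw": -1},{"x": -0.001,"y": -0.001,"z": 0.122,"rx": 0,"ry": 0,"rz": 0,"claw": -1}]'

```text
time: 10.75
tool_pos: [0.5741, 0.1114, 0.0484]
tool_rot: [3.141, 0.001, -3.141]
contact_force: [0.3, -0.3, -1.9]
opening: 0.039
grip_force: 15.0
```

>>> step_arm --steps '[{"x": 0,"y": 0,"z": 0.001,"rx": 0,"ry": 0,"rz": 0,"claw": -1},{"x": 0,"y": 0,"z": 0.0015,"rx": 0,"ry": 0,"rz": 0,"claw": -1},{"x": 0,"y": 0,"z": 0.0015,"rx": 0,"ry": 0,"rz": 0,"claw": -1}]'

```text
time: 11.0
tool_pos: [0.5742, 0.1114, 0.0473]
tool_rot: [3.141, 0.001, -3.141]
contact_force: [-1.2, -0.2, 5.0]
opening: 0.0391
grip_force: 15.0
```

>>> step_arm --steps '[{"x": 0,"y": 0,"z": 0,"rx": 0,"ry": 0,"rz": 0,"claw": 0},{"x": 0,"y": 0,"z": 0,"rx": 0,"ry": 0,"rz": 0,"claw": 0.5},{"x": 0,"y": 0,"z": 0,"rx": 0,"ry": 0,"rz": 0,"claw": 1},{"x": 0,"y": 0,"z": 0,"rx": 0,"ry": 0,"rz": 0,"claw": 1},{"x": 0,"y": 0,"z": 0,"rx": 0,"ry": 0,"rz": 0,"claw": 1},{"x": 0,"y": 0,"z": 0,"rx": 0,"ry": 0,"rz": 0,"claw": 1},{"x": 0,"y": 0,"z": -0.03,"rx": 0,"ry": 0,"rz": 0,"claw": 1},{"x": 0,"y": 0,"z": -0.08,"rx": 0,"ry": 0,"rz": 0,"claw": 1},{"x": 0,"y": 0,"z": -0.14,"rx": 0,"ry": 0,"rz": 0,"claw": 1},{"x": 0,"y": 0,"z": -0.14,"rx": 0,"ry": 0,"rz": 0,"claw": 1},{"x": 0,"y": 0,"z": -0.14,"rx": 0,"ry": 0,"rz": 0,"claw": 1}]'

```text
time: 11.92
tool_pos: [0.5755, 0.1115, 0.1547]
tool_rot: [3.141, 0.007, -3.141]
contact_force: [-0.5, 0.1, -0.3]
opening: 0.0918
grip_force: 0.0
```

```bash
python3 - <<'E'
from wr import *
im,d,W=wrist();cv2.imwrite('pics/w3.png',im)
m=(d>0)&(W[...,2]>.07)&(W[...,2]<.09)&(np.hypot(W[...,0]-.574,W[...,1]-.111)<.04)
print(m.sum(),cv2.minEnclosingCircle((W[m][:,:2]*1000).astype(np.float32)),np.percentile(W[m][:,2],[5,50,98]))
E
python3 go.py 429,318.7,160,192.2 429,318.7,160,12.2
```

```text
674 ((574.7330322265625, 111.30686950683594), 19.378150939941406) [0.07095387 0.07817852 0.08143656]
t 11.97 p [574.  111.4 152.3] rot [ 3.141e+00  2.000e-03 -3.141e+00] q [ 0.06  0.51  1.46  0.    1.16 -1.51] F [-0.7  0.3 -0. ] open 91.5 g 0.0
429,318.7,160,192.2 -> [ 0.1933  0.2765 -0.0106] [-0.     0.003 -0.271]
429,318.7,160,12.2 -> [ 0.1933  0.2765 -0.0106] [0.004 0.    3.729]
```

View pics/w3.png

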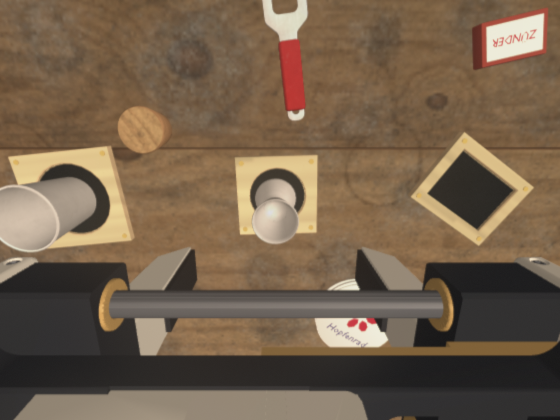

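The jigger stands in its recess at (277,205), top at about 80 mm. Next is the matchbox.

>>> step_arm --steps '[{"x": 0.193,"y": 0.276,"z": -0.01,"rx": 0,"ry": 0,"rz": 1,"claw": 1},{"x": 0.193,"y": 0.276,"z": -0.01,"rx": 0,"ry": 0,"rz": 1,"claw": 1},{"x": 0.193,"y": 0.276,"z": -0.01,"rx": 0,"ry": 0,"rz": 1,"claw": 1},{"x": 0.193,"y": 0.276,"z": -0.01,"rx": 0,"ry": 0,"rz": 1,"claw": 1},{"x": 0.193,"y": 0.276,"z": -0.01,"rx": 0,"ry": 0,"rz": 1,"claw": 1},{"x": 0.193,"y": 0.276,"z": -0.01,"rx": 0,"ry": 0,"rz": 1,"claw": 1},{"x": 0.193,"y": 0.276,"z": -0.01,"rx": 0,"ry": 0,"rz": 1,"claw": 1},{"x": 0.193,"y": 0.276,"z": -0.01,"rx": 0,"ry": 0,"rz": 1,"claw": 1}]'

```text
time: 12.63
tool_pos: [0.4254, 0.3207, 0.1571]
tool_rot: [-3.138, -0.002, 2.357]
contact_force: [-0.7, -0.6, -0.3]
opening: 0.0918
grip_force: 0.0
```

```bash
python3 go.py 429,318.7,120,102.2
```

```text
t 12.63 p [425.4 320.7 157.1] rot [-3.138e+00 -2.000e-03  2.357e+00] q [ 0.5   0.42  1.6   0.    1.12 -0.28] F [-0.7 -0.6 -0.3] open 91.8 g 0.0
429,318.7,120,102.2 -> [-0.0054  0.0017  0.0495] [-0.005 -0.002  0.729]
```

>>> step_arm --steps '[{"x": -0.005,"y": 0.002,"z": 0.02,"rx": 0,"ry": 0,"rz": 0.729,"claw": 1},{"x": -0.005,"y": 0.002,"z": 0.04,"rx": 0,"ry": 0,"rz": 0.729,"claw": 1},{"x": -0.005,"y": 0.002,"z": 0.05,"rx": 0,"ry": 0,"rz": 0.729,"claw": 1},{"x": -0.005,"y": 0.002,"z": 0.05,"rx": 0,"ry": 0,"rz": 0.729,"claw": 1},{"x": -0.005,"y": 0.002,"z": 0.05,"rx": 0,"ry": 0,"rz": 0.729,"claw": 1},{"x": -0.005,"y": 0.002,"z": 0.05,"rx": 0,"ry": 0,"rz": 0.729,"claw": 1},{"x": -0.005,"y": 0.002,"z": 0.05,"rx": 0,"ry": 0,"rz": 0.729,"claw": 1},{"x": -0.005,"y": 0.002,"z": 0.05,"rx": 0,"ry": 0,"rz": 0.729,"claw": 1}]'

```text
time: 13.3
tool_pos: [0.4326, 0.3161, 0.1208]
tool_rot: [-3.14, 0.0, 1.786]
contact_force: [0.6, -0.0, 0.4]
opening: 0.0917
grip_force: 0.0
```

```bash
python3 - <<'E'
from wr import *
im,d,W=wrist()
m=(d>0)&(W[...,2]>.009)&(W[...,2]<.025)&(np.hypot(W[...,0]-.429,W[...,1]-.319)<.05)
n,l,st,_=cv2.connectedComponentsWithStats(m.astype(np.uint8));m=l==1+np.argmax(st[1:,4])
m&=W[...,2]>.0115
print(m.sum(),cv2.minAreaRect((W[m][:,:2]*1000).astype(np.float32)),np.percentile(W[m][:,2],[5,50,98]))
E
python3 go.py 429,318.7,5,102.2
```

```text
2343 ((427.8718566894531, 320.72265625), (36.339515686035156, 55.51632308959961), 12.461219787597656) [0.01341413 0.01456443 0.0159759 ]
t 13.35 p [432.6 316.3 121. ] rot [-3.141  0.     1.786] q [ 0.49  0.47  1.64 -0.    1.03  0.27] F [0.2 0.7 0.4] open 91.6 g 0.0
429,318.7,5,102.2 -> [ 0.0042 -0.0039  0.1547] [-0.001  0.     0.002]
```

>>> step_arm --steps '[{"x": 0.006,"y": -0.0047,"z": 0.04,"rx": 0,"ry": 0,"rz": 0,"claw": 0.3},{"x": 0.006,"y": -0.0047,"z": 0.09,"rx": 0,"ry": 0,"rz": 0,"claw": 0.3},{"x": 0.006,"y": -0.0047,"z": 0.125,"rx": 0,"ry": 0,"rz": 0,"claw": 0.3},{"x": 0.006,"y": -0.0047,"z": 0.145,"rx": 0,"ry": 0,"rz": 0,"claw": 0.3},{"x": 0.006,"y": -0.0047,"z": 0.153,"rx": 0,"ry": 0,"rz": 0,"claw": 0.3},{"x": 0.006,"y": -0.0047,"z": 0.154,"rx": 0,"ry": 0,"rz": 0,"claw": 0.3},{"x": 0.006,"y": -0.0047,"z": 0.154,"rx": 0,"ry": 0,"rz": 0,"claw": 0.3},{"x": 0.006,"y": -0.0047,"z": 0.154,"rx": 0,"ry": 0,"rz": 0,"claw": 0.3}]' --squeeze 10

```text
time: 14.02
tool_pos: [0.4292, 0.3208, 0.0073]
tool_rot: [3.139, -0.001, 1.784]
contact_force: [-0.1, 0.3, -0.4]
opening: 0.0597
grip_force: 0.0
```

```bash
python3 go.py 428.2,320,5.5,102.3
```

```text
t 14.02 p [429.2 320.8   7.3] rot [ 3.139e+00 -1.000e-03  1.784e+00] q [0.5  0.63 1.74 0.   0.76 0.29] F [-0.1  0.3 -0.4] open 59.7 g 0.0
428.2,320,5.5,102.3 -> [-0.0008 -0.0015  0.0024] [ 0.003 -0.001 -0.002]
```

>>> step_arm --steps '[{"x": -0.001,"y": -0.001,"z": 0.002,"rx": 0,"ry": 0,"rz": 0,"claw": 0.3},{"x": -0.001,"y": -0.001,"z": 0.002,"rx": 0,"ry": 0,"rz": 0,"claw": -0.1},{"x": -0.001,"y": -0.001,"z": 0.002,"rx": 0,"ry": 0,"rz": 0,"claw": -0.5},{"x": -0.001,"y": -0.001,"z": 0.002,"rx": 0,"ry": 0,"rz": 0,"claw": -0.5},{"x": -0.001,"y": -0.001,"z": 0.002,"rx": 0,"ry": 0,"rz": 0,"claw": -0.5},{"x": -0.001,"y": -0.001,"z": 0.002,"rx": 0,"ry": 0,"rz": 0,"claw": -0.5},{"x": -0.001,"y": -0.001,"z": 0.002,"rx": 0,"ry": 0,"rz": 0,"claw": -1},{"x": -0.001,"y": -0.001,"z": 0.002,"rx": 0,"ry": 0,"rz": 0,"claw": -1},{"x": -0.001,"y": -0.001,"z": 0.002,"rx": 0,"ry": 0,"rz": 0,"claw": -1},{"x": -0.001,"y": -0.001,"z": 0.002,"rx": 0,"ry": 0,"rz": 0,"claw": -1}]'

```text
time: 14.85
tool_pos: [0.4279, 0.3196, 0.0048]
tool_rot: [3.141, -0.0, 1.784]
contact_force: [-1.1, -0.9, 3.4]
opening: 0.0361
grip_force: 10.0
```

```bash
python3 go.py 569,312.7,60,57.3 569,312.7,60,56.3
```

```text
t 14.85 p [427.9 319.6   4.8] rot [ 3.141 -0.     1.784] q [0.5  0.64 1.75 0.   0.76 0.28] F [-1.1 -0.9  3.4] open 36.1 g 10.0
569,312.7,60,57.3 -> [-0.0487  0.1821 -0.0735] [ 0.    -0.     0.998]
569,312.7,60,56.3 -> [-0.0487  0.1821 -0.0735] [ 0.   -0.    1.02]
```

>>> step_arm --steps '[{"x": 0,"y": 0,"z": -0.015,"rx": 0,"ry": 0,"rz": 0,"claw": -1},{"x": 0,"y": 0,"z": -0.045,"rx": 0,"ry": 0,"rz": 0,"claw": -1},{"x": -0.01,"y": 0.04,"z": -0.075,"rx": 0,"ry": 0,"rz": 0.15,"claw": -1},{"x": -0.0487,"y": 0.182,"z": -0.08,"rx": 0,"ry": 0,"rz": 1,"claw": -1},{"x": -0.0487,"y": 0.182,"z": -0.08,"rx": 0,"ry": 0,"rz": 1,"claw": -1},{"x": -0.0487,"y": 0.182,"z": -0.08,"rx": 0,"ry": 0,"rz": 1,"claw": -1},{"x": -0.0487,"y": 0.182,"z": -0.08,"rx": 0,"ry": 0,"rz": 1,"claw": -1},{"x": -0.0487,"y": 0.182,"z": -0.08,"rx": 0,"ry": 0,"rz": 1,"claw": -1},{"x": -0.0487,"y": 0.182,"z": -0.08,"rx": 0,"ry": 0,"rz": 1,"claw": -1},{"x": -0.0487,"y": 0.182,"z": -0.08,"rx": 0,"ry": 0,"rz": 1,"claw": -1},{"x": -0.0487,"y": 0.182,"z": -0.08,"rx": 0,"ry": 0,"rz": 1,"claw": -1},{"x": -0.0487,"y": 0.182,"z": -0.08,"rx": 0,"ry": 0,"rz": 1,"claw": -1}]'

```text
time: 15.85
tool_pos: [0.5687, 0.3127, 0.0648]
tool_rot: [-3.142, -0.0, 1.0]
contact_force: [0.1, -0.1, -0.6]
opening: 0.0361
grip_force: 10.0
```

```bash
python3 go.py 569,312.7,16,56.3 569,312.7,10,56.3
```

```text
t 15.85 p [568.7 312.7  64.8] rot [-3.142 -0.     1.   ] q [0.38 0.72 1.35 0.   1.07 0.96] F [ 0.1 -0.1 -0.6] open 36.1 g 10.0
569,312.7,16,56.3 -> [0.0003 0.0003 0.0651] [-0.    -0.     0.022]
569,312.7,10,56.3 -> [0.0003 0.0003 0.0731] [-0.    -0.     0.022]
```

>>> step_arm --steps '[{"x": 0,"y": 0,"z": 0.03,"rx": 0,"ry": 0,"rz": 0.022,"claw": -1},{"x": 0,"y": 0,"z": 0.055,"rx": 0,"ry": 0,"rz": 0.022,"claw": -1},{"x": 0,"y": 0,"z": 0.066,"rx": 0,"ry": 0,"rz": 0.022,"claw": -1},{"x": 0,"y": 0,"z": 0.069,"rx": 0,"ry": 0,"rz": 0.022,"claw": -1},{"x": 0,"y": 0,"z": 0.0705,"rx": 0,"ry": 0,"rz": 0.022,"claw": -1},{"x": 0,"y": 0,"z": 0.072,"rx": 0,"ry": 0,"rz": 0.022,"claw": -1},{"x": 0,"y": 0,"z": 0.0732,"rx": 0,"ry": 0,"rz": 0.022,"claw": -1},{"x": 0,"y": 0,"z": 0.0732,"rx": 0,"ry": 0,"rz": 0.022,"claw": -1},{"x": 0,"y": 0,"z": 0.0732,"rx": 0,"ry": 0,"rz": 0.022,"claw": -1}]'

```text
time: 16.6
tool_pos: [0.5692, 0.3128, 0.0103]
tool_rot: [3.141, -0.001, 0.981]
contact_force: [0.1, 0.2, -0.3]
opening: 0.0362
grip_force: 10.0
```

```bash
python3 go.py 569,312.7,9,56.3
```

```text
t 16.6 p [569.2 312.8  10.3] rot [ 3.141e+00 -1.000e-03  9.810e-01] q [0.38 0.78 1.39 0.   0.97 0.97] F [ 0.1  0.2 -0.3] open 36.2 g 10.0
569,312.7,9,56.3 -> [-0.0002 -0.0001  0.0018] [ 0.001 -0.001 -0.002]
```

>>> step_arm --steps '[{"x": 0,"y": 0,"z": 0.001,"rx": 0,"ry": 0,"rz": 0,"claw": -1},{"x": 0,"y": 0,"z": 0.0016,"rx": 0,"ry": 0,"rz": 0,"claw": -1},{"x": 0,"y": 0,"z": 0.0016,"rx": 0,"ry": 0,"rz": 0,"claw": -1}]'

```text
time: 16.85
tool_pos: [0.569, 0.3127, 0.0087]
tool_rot: [3.141, -0.0, 0.981]
contact_force: [-0.9, 0.6, 1.1]
opening: 0.036
grip_force: 10.0
```

>>> step_arm --steps '[{"x": 0,"y": 0,"z": 0.0,"rx": 0,"ry": 0,"rz": 0,"claw": -0.15},{"x": 0,"y": 0,"z": 0,"rx": 0,"ry": 0,"rz": 0,"claw": -0.05},{"x": 0,"y": 0,"z": 0,"rx": 0,"ry": 0,"rz": 0,"claw": 0.1},{"x": 0,"y": 0,"z": 0,"rx": 0,"ry": 0,"rz": 0,"claw": 0.2},{"x": 0,"y": 0,"z": 0,"rx": 0,"ry": 0,"rz": 0,"claw": 0.2},{"x": 0,"y": 0,"z": -0.02,"rx": 0,"ry": 0,"rz": 0,"claw": 0.5},{"x": 0,"y": 0,"z": -0.06,"rx": 0,"ry": 0,"rz": 0,"claw": 0.5},{"x": 0,"y": 0,"z": -0.11,"rx": 0,"ry": 0,"rz": 0,"claw": 0.5},{"x": 0,"y": 0,"z": -0.16,"rx": 0,"ry": 0,"rz": 0,"claw": 0.5},{"x": 0,"y": 0,"z": -0.19,"rx": 0,"ry": 0,"rz": 0,"claw": 0.5},{"x": 0,"y": 0,"z": -0.19,"rx": 0,"ry": 0,"rz": 0,"claw": 0.5}]'

```text
time: 17.77
tool_pos: [0.5716, 0.3138, 0.1577]
tool_rot: [3.135, -0.009, 0.981]
contact_force: [1.5, 0.4, 0.4]
opening: 0.069
grip_force: 0.0
```

```bash
python3 - <<'E'
from wr import *
im,d,W=wrist();cv2.imwrite('pics/w4.png',im)
m=(d>0)&(W[...,2]>.0145)&(W[...,2]<.03)&(np.hypot(W[...,0]-.569,W[...,1]-.3127)<.05)
print(m.sum(),cv2.minAreaRect((W[m][:,:2]*1000).astype(np.float32)),np.percentile(W[m][:,2],[5,50,98]))
E
python3 go.py 459.4,126,160,97 459.4,126,160,187
```

```text
1874 ((568.3416748046875, 313.63134765625), (55.401405334472656, 36.29859161376953), 56.24856185913086) [0.01734897 0.01855782 0.02001929]
t 17.82 p [570.4 313.3 154.4] rot [ 3.138 -0.006  0.981] q [0.38 0.63 1.25 0.   1.25 0.97] F [ 0.9 -0.1 -0.8] open 68.9 g 0.0
459.4,126,160,97 -> [-0.2898  0.016  -0.009 ] [ 0.007 -0.005 -0.906]
459.4,126,160,187 -> [-0.2898  0.016  -0.009 ] [ 1.100e-02  2.000e-03 -2.906e+00]
```

View pics/w4.png

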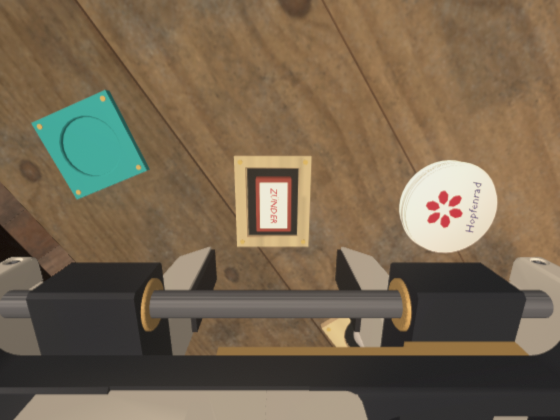

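The matchbox lies flat inside the short rectangle at (273,205), its top at 18.5 mm and its angle matching the tile. Now the opener.

>>> step_arm --steps '[{"x": -0.29,"y": 0.016,"z": 0,"rx": 0,"ry": 0,"rz": 1,"claw": 0.1},{"x": -0.29,"y": 0.016,"z": 0,"rx": 0,"ry": 0,"rz": 1,"claw": 0.1},{"x": -0.29,"y": 0.016,"z": 0,"rx": 0,"ry": 0,"rz": 1,"claw": 0.1},{"x": -0.29,"y": 0.016,"z": 0,"rx": 0,"ry": 0,"rz": 1,"claw": 0.1},{"x": -0.29,"y": 0.016,"z": 0,"rx": 0,"ry": 0,"rz": 1,"claw": 0.1},{"x": -0.29,"y": 0.016,"z": 0,"rx": 0,"ry": 0,"rz": 1,"claw": 0.1},{"x": -0.29,"y": 0.016,"z": 0,"rx": 0,"ry": 0,"rz": 1,"claw": 0.1},{"x": -0.29,"y": 0.016,"z": 0,"rx": 0,"ry": 0,"rz": 1,"claw": 0.1},{"x": -0.29,"y": 0.016,"z": 0,"rx": 0,"ry": 0,"rz": 1,"claw": 0.1}]'

```text
time: 18.57
tool_pos: [0.4574, 0.1251, 0.1501]
tool_rot: [-3.141, 0.001, 0.197]
contact_force: [0.9, 0.9, 1.0]
opening: 0.0506
grip_force: 0.0
```

```bash
python3 go.py 455,126,120,7
```

```text
t 18.57 p [457.4 125.1 150.1] rot [-3.141e+00  1.000e-03  1.970e-01] q [0.1  0.33 1.77 0.   1.04 1.48] F [0.9 0.9 1. ] open 50.6 g 0.0
455,126,120,7 -> [-0.0029 -0.0018  0.0402] [-0.     0.002  0.095]
```

>>> step_arm --steps '[{"x": -0.0,"y": 0,"z": 0.02,"rx": 0,"ry": 0,"rz": 0.095,"claw": 0.1},{"x": 0,"y": 0,"z": 0.03,"rx": 0,"ry": 0,"rz": 0.095,"claw": 0.1},{"x": 0,"y": 0,"z": 0.03,"rx": 0,"ry": 0,"rz": 0.095,"claw": 0.1},{"x": 0,"y": 0,"z": 0.03,"rx": 0,"ry": 0,"rz": 0.095,"claw": 0.1}]'

```text
time: 18.9
tool_pos: [0.4574, 0.1255, 0.1277]
tool_rot: [-3.141, 0.002, 0.124]
contact_force: [-0.8, 0.4, 0.4]
opening: 0.0501
grip_force: 0.0
```

```bash
python3 - <<'E'
from wr import *
im,d,W=wrist();cv2.imwrite('pics/w5.png',im)
hsv=cv2.cvtColor(im,cv2.COLOR_BGR2HSV);near=(d>0)&(np.hypot(W[...,0]-.44,W[...,1]-.124)<.075)
red=near&(hsv[...,1]>150)&((hsv[...,0]<8)|(hsv[...,0]>172))&(W[...,2]>.008)
f=lambda m:(m.sum(),cv2.minAreaRect((W[m][:,:2]*1000).astype(np.float32)),np.percentile(W[m][:,2],[5,50,98]))
print('red',f(red))
al=near&(red|((hsv[...,1]<70)&(im.max(2)>110)))&(W[...,2]<.03)
n,l,st,_=cv2.connectedComponentsWithStats(al.astype(np.uint8));al=l==1+np.argmax(st[1:,4]);print('all',f(al))
E
python3 go.py 459,126,5,7
```

```text
red (np.int64(1185), ((458.763671875, 127.54962158203125), (58.67692184448242, 18.42367935180664), 7.552094459533691), array([0.01037795, 0.01193294, 0.01336621]))
all (np.int64(1330), ((463.19110107421875, 128.1365966796875), (67.60924530029297, 18.42367935180664), 7.552095890045166), array([0.0078521 , 0.01182419, 0.01335143]))
t 18.95 p [457.8 125.5 128.2] rot [-3.142e+00  1.000e-03  1.240e-01] q [0.11 0.36 1.8  0.   0.98 1.55] F [ 0.3  0.9 -0.3] open 50.7 g 0.0
459,126,5,7 -> [ 0.0018 -0.0005  0.1643] [-0.     0.001  0.002]
```

View pics/w5.png

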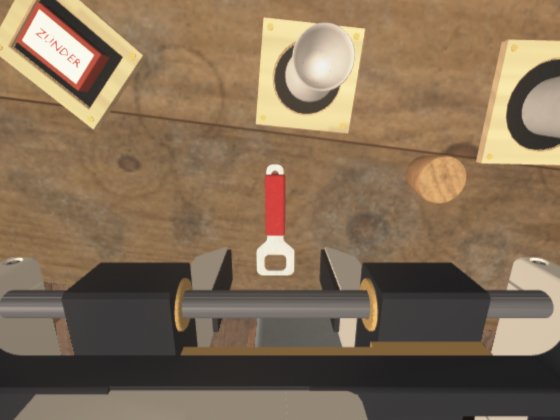

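The opener's grip is at (275,205), between the fingers' line; I'll go down and take it.

>>> step_arm --steps '[{"x": 0.0015,"y": -0.0017,"z": 0.04,"rx": 0,"ry": 0,"rz": -0.005,"claw": 0.1},{"x": 0.0015,"y": -0.0017,"z": 0.09,"rx": 0,"ry": 0,"rz": -0.005,"claw": 0.1},{"x": 0.0015,"y": -0.0017,"z": 0.13,"rx": 0,"ry": 0,"rz": -0.005,"claw": 0.1},{"x": 0.0015,"y": -0.0017,"z": 0.153,"rx": 0,"ry": 0,"rz": -0.005,"claw": 0.1},{"x": 0.0015,"y": -0.0017,"z": 0.162,"rx": 0,"ry": 0,"rz": -0.005,"claw": 0.1},{"x": 0.0015,"y": -0.0017,"z": 0.163,"rx": 0,"ry": 0,"rz": -0.005,"claw": 0.1},{"x": 0.0015,"y": -0.0017,"z": 0.163,"rx": 0,"ry": 0,"rz": -0.005,"claw": 0.1},{"x": 0.0015,"y": -0.0017,"z": 0.163,"rx": 0,"ry": 0,"rz": -0.005,"claw": 0.1}]' --squeeze 20

```text
time: 19.62
tool_pos: [0.46, 0.1268, 0.0075]
tool_rot: [-3.142, -0.003, 0.125]
contact_force: [0.9, 0.2, -0.1]
opening: 0.0506
grip_force: 0.0
```

```bash
python3 go.py 458.8,126.9,4.8,7.3
```

```text
t 19.62 p [460.  126.8   7.5] rot [-3.142e+00 -3.000e-03  1.250e-01] q [0.11 0.56 1.91 0.   0.67 1.55] F [ 0.9  0.2 -0.1] open 50.6 g 0.0
458.8,126.9,4.8,7.3 -> [-0.0016 -0.0003  0.0036] [-0.    -0.004 -0.002]
```

>>> step_arm --steps '[{"x": -0.001,"y": 0,"z": 0.003,"rx": 0,"ry": 0,"rz": 0,"claw": 0.1},{"x": -0.001,"y": 0,"z": 0.003,"rx": 0,"ry": 0,"rz": 0,"claw": -0.3},{"x": -0.001,"y": 0,"z": 0.003,"rx": 0,"ry": 0,"rz": 0,"claw": -1},{"x": -0.001,"y": 0,"z": 0.003,"rx": 0,"ry": 0,"rz": 0,"claw": -1},{"x": -0.001,"y": 0,"z": 0.003,"rx": 0,"ry": 0,"rz": 0,"claw": -1},{"x": -0.001,"y": 0,"z": 0.003,"rx": 0,"ry": 0,"rz": 0,"claw": -1},{"x": -0.001,"y": 0,"z": 0.003,"rx": 0,"ry": 0,"rz": 0,"claw": -1},{"x": -0.001,"y": 0,"z": 0.003,"rx": 0,"ry": 0,"rz": 0,"claw": -1},{"x": -0.001,"y": 0,"z": 0.003,"rx": 0,"ry": 0,"rz": 0,"claw": -1},{"x": -0.001,"y": 0,"z": 0.003,"rx": 0,"ry": 0,"rz": 0,"claw": -1},{"x": -0.001,"y": 0,"z": 0.003,"rx": 0,"ry": 0,"rz": 0,"claw": -1}]'

```text
time: 20.53
tool_pos: [0.4581, 0.1265, 0.004]
tool_rot: [-3.142, -0.0, 0.125]
contact_force: [0.3, -0.1, 2.7]
opening: 0.0187
grip_force: 20.0
```

```bash
python3 go.py 593,-315.5,120,18.3
```

```text
t 20.53 p [458.1 126.5   4. ] rot [-3.142 -0.     0.125] q [0.11 0.57 1.91 0.   0.66 1.55] F [ 0.3 -0.1  2.7] open 18.7 g 20.0
593,-315.5,120,18.3 -> [ 0.105   0.6071 -0.1547] [-0.    -0.    -0.248]
```

Tips are only 4 mm above the underside, which leaves no margin over the tile rim. I'll regrip 2 mm higher.

>>> step_arm --steps '[{"x": 0,"y": 0,"z": 0,"rx": 0,"ry": 0,"rz": 0,"claw": -0.4},{"x": 0,"y": 0,"z": 0,"rx": 0,"ry": 0,"rz": 0,"claw": -0.4},{"x": 0,"y": 0,"z": -0.0025,"rx": 0,"ry": 0,"rz": 0,"claw": -0.4},{"x": 0,"y": 0,"z": -0.0025,"rx": 0,"ry": 0,"rz": 0,"claw": -0.4},{"x": 0,"y": 0,"z": -0.0025,"rx": 0,"ry": 0,"rz": 0,"claw": -1},{"x": 0,"y": 0,"z": -0.0025,"rx": 0,"ry": 0,"rz": 0,"claw": -1},{"x": 0,"y": 0,"z": -0.0025,"rx": 0,"ry": 0,"rz": 0,"claw": -1},{"x": 0,"y": 0,"z": -0.0025,"rx": 0,"ry": 0,"rz": 0,"claw": -1}]' --squeeze 25

```text
time: 21.2
tool_pos: [0.4581, 0.1265, 0.0058]
tool_rot: [-3.142, -0.0, 0.125]
contact_force: [-0.8, 0.2, 0.6]
opening: 0.0183
grip_force: 25.0
```

```bash
python3 go.py 593,-315.5,120,18.3 450,100,110,10
```

```text
t 21.2 p [458.1 126.5   5.8] rot [-3.142 -0.     0.125] q [0.11 0.56 1.91 0.   0.67 1.55] F [-0.8  0.2  0.6] open 18.3 g 25.0
593,-315.5,120,18.3 -> [ 0.1051  0.6072 -0.1523] [-0.    -0.    -0.248]
450,100,110,10 -> [-0.0151  0.0337 -0.1389] [-0.    -0.    -0.063]
```

>>> step_arm --steps '[{"x": 0,"y": 0,"z": -0.01,"rx": 0,"ry": 0,"rz": 0,"claw": -1},{"x": 0,"y": 0,"z": -0.035,"rx": 0,"ry": 0,"rz": 0,"claw": -1},{"x": 0,"y": 0,"z": -0.075,"rx": 0,"ry": 0,"rz": 0,"claw": -1},{"x": 0,"y": 0,"z": -0.12,"rx": 0,"ry": 0,"rz": 0,"claw": -1},{"x": 0.003,"y": 0.02,"z": -0.16,"rx": 0,"ry": 0,"rz": -0.02,"claw": -1},{"x": 0.01,"y": 0.06,"z": -0.172,"rx": 0,"ry": 0,"rz": -0.04,"claw": -1},{"x": 0.018,"y": 0.105,"z": -0.172,"rx": 0,"ry": 0,"rz": -0.06,"claw": -1},{"x": 0.026,"y": 0.155,"z": -0.172,"rx": 0,"ry": 0,"rz": -0.08,"claw": -1},{"x": 0.035,"y": 0.205,"z": -0.172,"rx": 0,"ry": 0,"rz": -0.1,"claw": -1},{"x": 0.043,"y": 0.255,"z": -0.172,"rx": 0,"ry": 0,"rz": -0.12,"claw": -1},{"x": 0.052,"y": 0.305,"z": -0.172,"rx": 0,"ry": 0,"rz": -0.14,"claw": -1},{"x": 0.052,"y": 0.305,"z": -0.172,"rx": 0,"ry": 0,"rz": -0.14,"claw": -1}]'

```text
time: 22.2
tool_pos: [0.5272, -0.1018, 0.1354]
tool_rot: [3.138, -0.002, 0.231]
contact_force: [-0.8, 0.6, -0.2]
opening: 0.0187
grip_force: 25.0
```

```bash
python3 go.py 592,-315.3,110,17.8
```

```text
t 22.2 p [ 527.2 -101.8  135.4] rot [ 3.138e+00 -2.000e-03  2.310e-01] q [-0.33  0.45  1.63 -0.    1.06  1.01] F [-0.8  0.6 -0.2] open 18.7 g 25.0
592,-315.3,110,17.8 -> [0.0189 0.2968 0.0349] [ 0.005 -0.003 -0.102]
```

>>> step_arm --steps '[{"x": 0.003,"y": 0.045,"z": 0,"rx": 0,"ry": 0,"rz": -0.02,"claw": -1},{"x": 0.006,"y": 0.095,"z": 0,"rx": 0,"ry": 0,"rz": -0.04,"claw": -1},{"x": 0.01,"y": 0.145,"z": 0,"rx": 0,"ry": 0,"rz": -0.06,"claw": -1},{"x": 0.013,"y": 0.2,"z": 0,"rx": 0,"ry": 0,"rz": -0.08,"claw": -1},{"x": 0.016,"y": 0.25,"z": 0.02,"rx": 0,"ry": 0,"rz": -0.1,"claw": -1},{"x": 0.019,"y": 0.285,"z": 0.035,"rx": 0,"ry": 0,"rz": -0.102,"claw": -1},{"x": 0.019,"y": 0.297,"z": 0.06,"rx": 0,"ry": 0,"rz": -0.102,"claw": -1},{"x": 0.019,"y": 0.297,"z": 0.08,"rx": 0,"ry": 0,"rz": -0.102,"claw": -1},{"x": 0.019,"y": 0.297,"z": 0.08,"rx": 0,"ry": 0,"rz": -0.102,"claw": -1},{"x": 0.019,"y": 0.297,"z": 0.08,"rx": 0,"ry": 0,"rz": -0.102,"claw": -1}]'

```text
time: 23.03
tool_pos: [0.5903, -0.3082, 0.0741]
tool_rot: [-3.139, 0.002, 0.315]
contact_force: [-0.5, 0.1, -0.6]
opening: 0.018
grip_force: 25.0
```

```bash
python3 go.py 592,-315.3,16,17.8
python3 - <<'E'
from h import *
im,d=read_camera('side');cv2.imwrite('pics/s6.png',cv2.resize(im[200:310,270:430],None,fx=4,fy=4,interpolation=cv2.INTER_CUBIC))
E
```

```text
t 23.03 p [ 590.3 -308.2   74.1] rot [-3.139e+00  2.000e-03  3.150e-01] q [-0.6   0.74  1.28  0.    1.13  0.66] F [-0.5  0.1 -0.6] open 18.0 g 25.0
592,-315.3,16,17.8 -> [-0.0007  0.0098  0.0775] [-0.003  0.002  0.005]
```

View pics/s6.png

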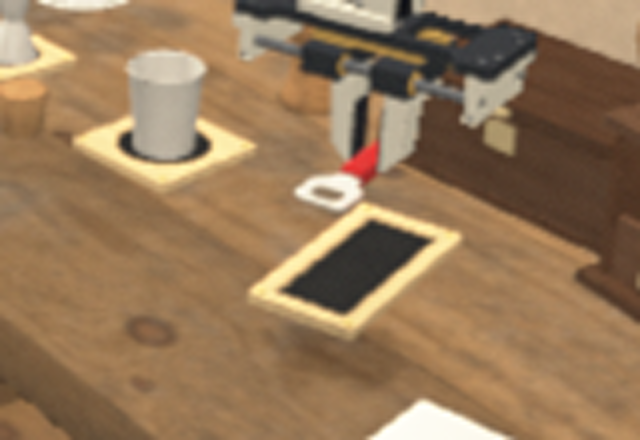

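Side view: the opener hangs level in the gripper at (340,180), above the far half of the long recess. A chest stands behind, so I'll check clearance before lowering.

Run:
```python
from h import *
for c in('top','side'):
    d=np.load(c+'0.npz')['d'];W=world(c,d)
    m=(d>0)&(W[...,1]<-.18)&(W[...,1]>-.45)&(W[...,2]>.04)&(W[...,2]<.4)&(W[...,0]>.6)
    P=W[m]
    for a in np.arange(.04,.4,.06):
        q=P[(P[:,2]>=a)&(P[:,2]<a+.06)]
        if len(q): print(c,a.round(2),len(q),q[:,0].min().round(3),np.percentile(q[:,0],5).round(3))
```

```text
top 0.04 1237 0.688 0.697
top 0.1 260 0.683 0.686
top 0.22 334 0.698 0.698
top 0.28 2817 0.698 0.701
top 0.34 658 0.706 0.711
side 0.04 2351 0.685 0.692
side 0.1 1575 0.68 0.693
side 0.16 251 0.891 0.895
side 0.22 686 0.691 0.695
side 0.28 2804 0.694 0.701
side 0.34 1079 0.704 0.709
```

The chest front is at x≈0.685 and the shelf above at 0.69. With this orientation the wrist camera would sit right against them. Turning the opener half round, which is allowed, puts the grip at the near end with ample clearance. I'll back off, turn and then place it.

>>> step_arm --steps '[{"x": -0.04,"y": -0.005,"z": -0.03,"rx": 0,"ry": 0,"rz": 0,"claw": -1},{"x": -0.085,"y": -0.01,"z": -0.06,"rx": 0,"ry": 0,"rz": 0,"claw": -1},{"x": -0.12,"y": -0.015,"z": -0.065,"rx": 0,"ry": 0,"rz": 0,"claw": -1},{"x": -0.12,"y": -0.015,"z": -0.065,"rx": 0,"ry": 0,"rz": -0.1,"claw": -1},{"x": -0.12,"y": -0.015,"z": -0.065,"rx": 0,"ry": 0,"rz": -0.22,"claw": -1},{"x": -0.12,"y": -0.015,"z": -0.065,"rx": 0,"ry": 0,"rz": -0.35,"claw": -1},{"x": -0.12,"y": -0.015,"z": -0.065,"rx": 0,"ry": 0,"rz": -0.48,"claw": -1},{"x": -0.12,"y": -0.015,"z": -0.065,"rx": 0,"ry": 0,"rz": -0.61,"claw": -1},{"x": -0.12,"y": -0.015,"z": -0.065,"rx": 0,"ry": 0,"rz": -0.74,"claw": -1},{"x": -0.12,"y": -0.015,"z": -0.065,"rx": 0,"ry": 0,"rz": -0.87,"claw": -1},{"x": -0.12,"y": -0.015,"z": -0.065,"rx": 0,"ry": 0,"rz": -1,"claw": -1}]'

```text
time: 24.0
tool_pos: [0.5027, -0.3258, 0.1257]
tool_rot: [3.139, 0.001, 1.106]
contact_force: [-0.5, 0.7, -0.7]
opening: 0.0187
grip_force: 25.0
```

>>> step_arm --steps '[{"x": 0,"y": 0,"z": 0,"rx": 0,"ry": 0,"rz": -0.14,"claw": -1},{"x": 0,"y": 0,"z": 0,"rx": 0,"ry": 0,"rz": -0.28,"claw": -1},{"x": 0,"y": 0,"z": 0,"rx": 0,"ry": 0,"rz": -0.42,"claw": -1},{"x": 0,"y": 0,"z": 0,"rx": 0,"ry": 0,"rz": -0.56,"claw": -1},{"x": 0,"y": 0,"z": 0,"rx": 0,"ry": 0,"rz": -0.7,"claw": -1},{"x": 0,"y": 0,"z": 0,"rx": 0,"ry": 0,"rz": -0.84,"claw": -1},{"x": 0,"y": 0,"z": 0,"rx": 0,"ry": 0,"rz": -0.98,"claw": -1}]'

```text
time: 24.58
tool_pos: [0.5027, -0.3258, 0.1257]
tool_rot: [3.14, 0.003, 1.877]
contact_force: [-0.2, 0.1, -0.3]
opening: 0.0186
grip_force: 25.0
```

>>> step_arm --steps '[{"x": 0,"y": 0,"z": 0,"rx": 0,"ry": 0,"rz": -0.14,"claw": -1},{"x": 0,"y": 0,"z": 0,"rx": 0,"ry": 0,"rz": -0.28,"claw": -1},{"x": 0,"y": 0,"z": 0,"rx": 0,"ry": 0,"rz": -0.42,"claw": -1},{"x": 0,"y": 0,"z": 0,"rx": 0,"ry": 0,"rz": -0.56,"claw": -1},{"x": 0,"y": 0,"z": 0,"rx": 0,"ry": 0,"rz": -0.7,"claw": -1},{"x": 0,"y": 0,"z": 0,"rx": 0,"ry": 0,"rz": -0.84,"claw": -1},{"x": 0,"y": 0,"z": 0,"rx": 0,"ry": 0,"rz": -0.98,"claw": -1}]'

```text
time: 25.17
tool_pos: [0.5027, -0.3258, 0.1257]
tool_rot: [-3.141, 0.003, 2.646]
contact_force: [-0.6, 0.3, -0.7]
opening: 0.0185
grip_force: 25.0
```

```bash
python3 go.py 551,-325.7,70,197.8
```

```text
t 25.17 p [ 502.7 -325.8  125.7] rot [-3.141e+00  3.000e-03  2.646e+00] q [-0.7   0.57  1.45  0.    1.12 -1.78] F [-0.6  0.3 -0.7] open 18.5 g 25.0
551,-325.7,70,197.8 -> [-0.0564  0.0308  0.0744] [-0.002  0.003 -1.026]
```

>>> step_arm --steps '[{"x": -0.008,"y": 0.004,"z": 0.01,"rx": 0,"ry": 0,"rz": -0.14,"claw": -1},{"x": -0.016,"y": 0.009,"z": 0.02,"rx": 0,"ry": 0,"rz": -0.28,"claw": -1},{"x": -0.024,"y": 0.013,"z": 0.03,"rx": 0,"ry": 0,"rz": -0.42,"claw": -1},{"x": -0.032,"y": 0.018,"z": 0.04,"rx": 0,"ry": 0,"rz": -0.56,"claw": -1},{"x": -0.04,"y": 0.022,"z": 0.05,"rx": 0,"ry": 0,"rz": -0.7,"claw": -1},{"x": -0.048,"y": 0.026,"z": 0.06,"rx": 0,"ry": 0,"rz": -0.84,"claw": -1},{"x": -0.056,"y": 0.031,"z": 0.074,"rx": 0,"ry": 0,"rz": -1,"claw": -1},{"x": -0.056,"y": 0.031,"z": 0.09,"rx": 0,"ry": 0,"rz": -1,"claw": -1},{"x": -0.056,"y": 0.031,"z": 0.09,"rx": 0,"ry": 0,"rz": -1,"claw": -1},{"x": -0.056,"y": 0.031,"z": 0.09,"rx": 0,"ry": 0,"rz": -1,"claw": -1}]'

```text
time: 26.0
tool_pos: [0.5496, -0.3254, 0.0562]
tool_rot: [3.141, -0.001, -2.861]
contact_force: [-0.1, -1.1, -0.4]
opening: 0.0186
grip_force: 25.0
```

```bash
python3 go.py 551,-325.7,18,197.8 551,-325.7,11,197.8
python3 - <<'E'
from h import *
im,d=read_camera('top');np.savez('t7.npz',im=im,d=d)
im=im[165:275,340:470];a=cv2.resize(im,None,fx=4,fy=4,interpolation=cv2.INTER_CUBIC)
im,d=read_camera('wrist');b=cv2.resize(im,None,fx=.45,fy=.45)
c=np.zeros((440,780,3),np.uint8);c[:,:520]=a;c[:189,520:772]=b;cv2.imwrite('pics/c7.png',c)
E
```

```text
t 26.0 p [ 549.6 -325.4   56.2] rot [ 3.141e+00 -1.000e-03 -2.861e+00] q [-0.65  0.71  1.39 -0.    1.04 -2.51] F [-0.1 -1.1 -0.4] open 18.6 g 25.0
551,-325.7,18,197.8 -> [-0.0017 -0.001   0.0509] [ 0.001 -0.001 -0.038]
551,-325.7,11,197.8 -> [-0.0018 -0.001   0.0603] [ 0.001 -0.001 -0.038]
```

View pics/c7.png

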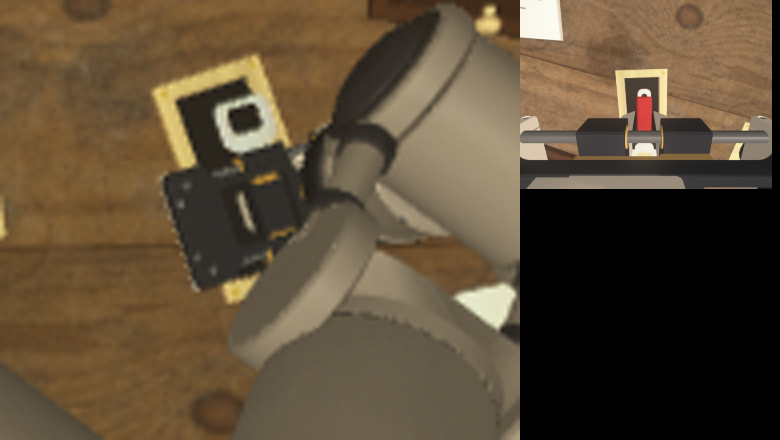

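Run:
```python
from m import *
z=np.load('t7.npz');im,d=z['im'],z['d'];W=world('top',d);hsv=cv2.cvtColor(im,cv2.COLOR_BGR2HSV)
m=np.zeros(d.shape,bool);m[184:206,390:412]=1
m&=(W[...,2]>.04)&(W[...,2]<.07);print(m.sum(),np.median(W[m],0))
print(rect('top',m,.056))
m[:]=0;m[184:206,390:412]=1;print(rect('top',m&(hsv[...,1]<45)&(im.max(2)>130),.056))
```

```text
126 [ 0.59937436 -0.31103554  0.05632819]
(array([ 602.8, -310.3]), array([37.8, 34.7]), -73.7)
(array([ 602.7, -308.9]), array([35.3, 34.3]), -74.6)
```

>>> step_arm --steps '[{"x": -0.0018,"y": -0.001,"z": 0.02,"rx": 0,"ry": 0,"rz": -0.038,"claw": -1},{"x": -0.0018,"y": -0.001,"z": 0.042,"rx": 0,"ry": 0,"rz": -0.038,"claw": -1},{"x": -0.0018,"y": -0.001,"z": 0.053,"rx": 0,"ry": 0,"rz": -0.038,"claw": -1},{"x": -0.0018,"y": -0.001,"z": 0.057,"rx": 0,"ry": 0,"rz": -0.038,"claw": -1},{"x": -0.0018,"y": -0.001,"z": 0.059,"rx": 0,"ry": 0,"rz": -0.038,"claw": -1},{"x": -0.0018,"y": -0.001,"z": 0.0605,"rx": 0,"ry": 0,"rz": -0.038,"claw": -1},{"x": -0.0018,"y": -0.001,"z": 0.0605,"rx": 0,"ry": 0,"rz": -0.038,"claw": -1},{"x": -0.0018,"y": -0.001,"z": 0.0605,"rx": 0,"ry": 0,"rz": -0.038,"claw": -1}]'

```text
time: 26.77
tool_pos: [0.5518, -0.3266, 0.0114]
tool_rot: [-3.141, 0.001, -2.828]
contact_force: [0.5, -0.3, -0.6]
opening: 0.0185
grip_force: 25.0
```

>>> step_arm --steps '[{"x": 0,"y": 0,"z": 0.001,"rx": 0,"ry": 0,"rz": 0,"claw": -1},{"x": 0,"y": 0,"z": 0.0018,"rx": 0,"ry": 0,"rz": 0,"claw": -1},{"x": 0,"y": 0,"z": 0.0018,"rx": 0,"ry": 0,"rz": 0,"claw": -1}]'

```text
time: 27.02
tool_pos: [0.5517, -0.3264, 0.0098]
tool_rot: [-3.141, 0.001, -2.828]
contact_force: [-0.0, -0.1, 1.6]
opening: 0.0183
grip_force: 25.0
```

>>> step_arm --steps '[{"x": 0,"y": 0,"z": 0.0006,"rx": 0,"ry": 0,"rz": 0,"claw": -1},{"x": 0,"y": 0,"z": 0.0006,"rx": 0,"ry": 0,"rz": 0,"claw": -1}]'

```text
time: 27.18
tool_pos: [0.5517, -0.3265, 0.0098]
tool_rot: [-3.141, 0.001, -2.828]
contact_force: [-1.0, 1.6, 5.2]
opening: 0.0185
grip_force: 25.0
```

Contact. I'll release, lift and retreat.

>>> step_arm --steps '[{"x": 0,"y": 0,"z": 0,"rx": 0,"ry": 0,"rz": 0,"claw": -0.5},{"x": 0,"y": 0,"z": 0,"rx": 0,"ry": 0,"rz": 0,"claw": -0.3},{"x": 0,"y": 0,"z": 0,"rx": 0,"ry": 0,"rz": 0,"claw": 0},{"x": 0,"y": 0,"z": 0,"rx": 0,"ry": 0,"rz": 0,"claw": 0},{"x": 0,"y": 0,"z": -0.02,"rx": 0,"ry": 0,"rz": 0,"claw": 0},{"x": 0,"y": 0,"z": -0.06,"rx": 0,"ry": 0,"rz": 0,"claw": 0},{"x": 0,"y": 0,"z": -0.11,"rx": 0,"ry": 0,"rz": 0,"claw": 0},{"x": 0,"y": 0,"z": -0.16,"rx": 0,"ry": 0,"rz": 0,"claw": 0},{"x": 0,"y": 0,"z": -0.2,"rx": 0,"ry": 0,"rz": 0,"claw": 0},{"x": 0.05,"y": 0,"z": -0.2,"rx": 0,"ry": 0,"rz": 0,"claw": 0},{"x": 0.1,"y": 0,"z": -0.2,"rx": 0,"ry": 0,"rz": 0,"claw": 0},{"x": 0.1,"y": 0,"z": -0.2,"rx": 0,"ry": 0,"rz": 0,"claw": 0}]'

```text
time: 28.18
tool_pos: [0.4752, -0.3507, 0.1591]
tool_rot: [3.141, -0.003, -2.831]
contact_force: [0.3, -1.5, -0.5]
opening: 0.046
grip_force: 0.0
```

>>> step_arm --steps '[{"x": 0.03,"y": 0,"z": -0.05,"rx": 0,"ry": 0,"rz": 0,"claw": 0},{"x": 0.03,"y": 0,"z": -0.05,"rx": 0,"ry": 0,"rz": 0,"claw": 0},{"x": 0.03,"y": 0,"z": -0.05,"rx": 0,"ry": 0,"rz": 0,"claw": 0},{"x": 0.03,"y": 0,"z": -0.05,"rx": 0,"ry": 0,"rz": 0,"claw": 0}]'

```text
time: 28.52
tool_pos: [0.4589, -0.3563, 0.1962]
tool_rot: [-3.141, 0.0, -2.829]
contact_force: [0.1, 0.3, -0.2]
opening: 0.0458
grip_force: 0.0
```

Run:
```python
from wr import *
im,d,W=wrist();b=cv2.resize(im,(400,300))
hsv=cv2.cvtColor(im,cv2.COLOR_BGR2HSV)
m=(d>0)&(hsv[...,1]>150)&((hsv[...,0]<8)|(hsv[...,0]>172))&(np.hypot(W[...,0]-.551,W[...,1]+.326)<.05)
if m.sum()>20: print(cv2.minAreaRect((W[m][:,:2]*1000).astype(np.float32)),np.percentile(W[m][:,2],[5,50,98]))
im,d=read_camera('side');a=cv2.resize(im[175:305,180:400],None,fx=3.6,fy=3.6,interpolation=cv2.INTER_CUBIC)
cv2.imwrite('pics/s8.png',a);cv2.imwrite('pics/w8.png',im)
cv2.imwrite('pics/w8.png',b)
```

```text
((550.2518310546875, -325.75775146484375), (61.608299255371094, 19.03862190246582), 18.59136390686035) [0.01307405 0.01547795 0.01703869]
```

View pics/s8.png

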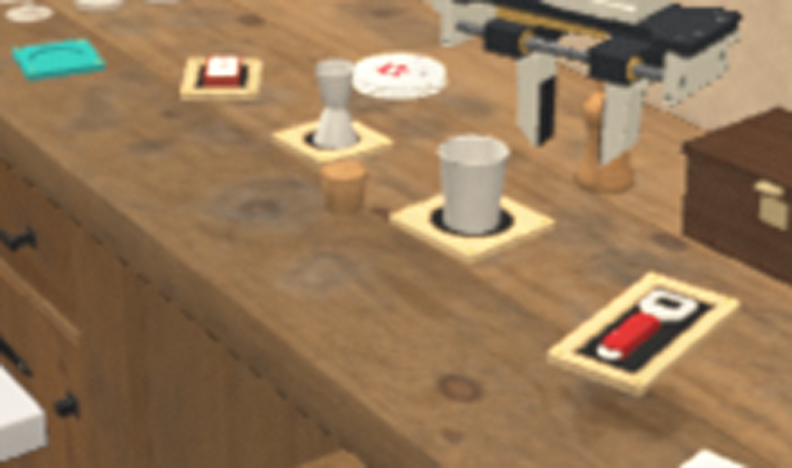

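View pics/w8.png

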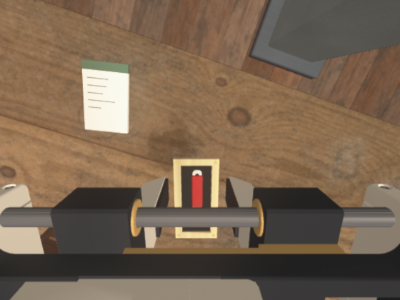

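Both views show the opener flat in the long recess at (640,325), with the grip top at 15.5 mm as expected. Matchbox (222,75), jigger (335,105) and beaker (472,185) sit in their recesses, and the bung and coasters are in place.

```bash
python3 -c "
from cell import robot
print(robot.hand_in())"
```

```text
the job is handed in; nothing more can be done
None
```

The beaker, jigger, matchbox and bottle opener are each set down in their matching recesses (the opener turned half round to keep clear of the chest), the bung and coasters were left untouched, and the job is handed in at about 29 s.

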